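# Tare the kitchen scale with the mug on it

### The arm

A 6-joint arm with a two-finger parallel gripper is mounted at the origin on the work surface. World frame = base frame: x ahead of the robot, y to its left, z up, the work surface at z = 0. Lengths are in m, angles in rad, forces in N, time in s.
With the tool pointing down it reaches from about 0.3 to 0.775 m from the base axis. Payload 14.6 kg.
Tool frame: the origin (TCP) lies between the finger pads, 19 mm behind the fingertips; this is the grasp point; x points along the fingers, y is the direction in which the jaws open and shut, and the axes are right-handed (so a half turn about x gives the same grasp; the last joint's range is limited). The gripper opens to 94 mm and grips with 3 to 60 N. Pads are 16 mm wide; open, the fingers measure 119 mm over their backs; the gripper's body (75 mm by 177 mm) begins 78 mm behind the grasp point.
Start: joints at [-1.176, 0.3, 1.521, -0, 1.321, -0.067], TCP at [0.245, -0.492, 0.224] pointing down, gripper open.
Joint ranges: [-3.03, 3.03], [-0.79, 2.21], [0.23, 2.52], [-1.04, 4.18], [0, 3.07], [-2.55, 2.55]. Speed limits (rad/s): [2.22, 2.22, 2.57, 3.14, 3.14, 3.14].

### API

Orientations are given as [roll, pitch, yaw] about the fixed x, y, z axes, in that order (R = Rz(yaw) Ry(pitch) Rx(roll)).
In Python, from station import ctrl, viewer, hand_in gives the robot as it stands. The module is installed in compiled form; this text tells all that it offers.
- The arm moves only by the tool play_rows, never from a script. Its argument "deltas" is a list that holds one entry, the list of rows, each a list of 7 numbers: the shift along the tool's x, y, z in mm, then the turn, a rotation vector about the tool's x, y, z in rad, then the finger opening in mm, from 0 to 94. In form: [[[dx, dy, dz, ax, ay, az, gripper], ...]]. A call has 1 to 10 rows; each row shifts and turns the commanded pose from where the row before left it, along the tool's axes as they then stand; what a row does not reach is not made up. A row lasts 1/10 s, in which the tool goes at most 50 mm and 8.59 degrees, less where a joint would pass 70% of its speed; a pose out of reach is approached as far as the arm can. A call with a gripper value outside its range is refused whole. The fingers move at their own pace and stop on an object; "grip_force" is the grip in N (left out, the last holds). Time passes only in rows, so rows that do not move let the fingers close. It gives the time, the measured TCP pose, the force and the opening at its end, in the units of the state.
- ctrl.get_obs(): the state, without advancing time (a new reading comes with each control period).
- viewer.camera(name): name is "scene" or "top"; returns a dict with "img" (480x640x3 uint8, red, green, blue), "fx", "fy", "cx", "cy" (pixels), "distortion" ([k1, k2, p1, p2, k3] as OpenCV has them; the pictures are not rectified), "rvec" (rotation vector, rad) and "tvec" (3), from world to camera coordinates, as OpenCV has them. Camera axes: x right, y down, z forward; pixel columns grow to the right and rows downward; lengths in m; the calibration is good to about 2 mm. A picture is of the moment at which its call begins. There is no depth.
- hand_in(): hands the job in, once; it reports no verdict.
The state is a dict: "time_s": time; "qpos": joint angles; "joint_vel": joint speeds; "tau": joint torques, N m; "ee_pos": TCP position; "eef_rot": TCP orientation; "force": force on the tool from outside, world axes, zero at the start; "moment": the same for the moment, N m; "grip_width": finger opening in m.
Only numpy, scipy, OpenCV 4.12 (cv2) and the standard library are available. Lean on these libraries where they do the work, as an engineer would, in place of code of your own. Each camera call takes 0.05 s, during which the arm holds its last target.

### The job

We want to weigh out some coffee, so tare the kitchen scale for the mug: stand the empty mug upright in the middle of the scale's round pan, setting it down gently, and let go. Then, with the mug left standing on the pan, turn the tare knob, which turns the dial, until the pointer reads zero, and take the hand away. Leave the jar, the tin and the saucepan where they stand.

Things in the scene. Friction and masses are not known exactly. Their poses are not given: they have to be found in the camera images.
- mug: white ceramic mug, open at the top, outer diameter 68 mm, 90 mm tall, wall 5 mm, 0.19 to 0.38 kg; a handle sticks out about 30 mm on its +y side. Origin at the centre of its underside, z up. Starts standing on the worktop.
- pan: round flat steel pan of the scale, 142 mm in diameter, 6 mm thick, upper face 75 mm above the worktop when unloaded. It is sprung: it sinks 4 to 8 mm under the mug (500 N/m, 15 mm at most) and stays level. Origin at the centre of its underside.
- pan_top (a point): centre of the upper face of the pan, where the mug is to stand. The scale is a white box 150 x 320 mm, 50 mm high, fixed to the worktop; the pan is centred at one end of its length and the dial at the other, 165 mm apart. The scale's yaw varies.
- knob_grip (a point): point on the axis of the tare knob, 88 mm above the worktop, a good height for the TCP to grip it. The knob is an upright round black knob, 50 mm in diameter, its side running from 64 to 104 mm above the worktop, in the middle of a white dial card 132 mm in diameter that is fixed to the knob and turns with it (its face 54 mm above the worktop). It can be gripped from above at any yaw.
- knob (a joint): angle of the tare knob and its dial card in rad, growing clockwise as seen from above; it turns freely either way (more than a full turn, ends never needed), held by friction (0.05 N m), and stays where it is left. Turning it carries the zero mark round the knob's axis one for one; it does not move the pointer. At joint value 0 (or a full turn) the zero mark lies where the unloaded pointer points.
- pointer_tip (a point): tip of the dark steel pointer, 56 mm from the knob's axis and 60 mm above the worktop; the pointer sticks out radially from under the knob, over the dial card, and needs no touching. Load on the pan turns it clockwise as seen from above, 4.2 rad per kg; unloaded, it lies square to the line from the dial to the pan.
- zero_mark (a point): the zero of the dial card: 56 mm from the knob's axis, at the pointer's height, above a thick black bar (22 mm long, 8 mm wide, with a 20 mm cross bar at the rim) that is bolder than the thin grey graduations all round the card (every 15 degrees). The pointer reads zero when this point lies under its tip.
- jar: bystander: closed glass jar with a wooden lid, diameter 68 mm, 95 mm tall, no handle; origin at the centre of its underside.
- tin: bystander: closed steel tin, diameter 72 mm, 85 mm tall, no handle; origin at the centre of its underside.
- saucepan: bystander: dark steel saucepan, diameter 148 mm, 65 mm high, with a 130 mm handle to its -y side; origin at the centre of its underside.
Mind the look-alikes: they are no part of the job. Leave any blue look-alike of the mug alone.

How it is judged:
By the outcome, as a careful person would: the job done as asked, in the order asked, and still so for the second after the job is handed in, with the robot touching nothing.
It also fails if it takes over 64 s, if anything falls off the work surface, if the arm or the gripper's body presses on something with over 40 N, if the wrist force passes 120 N, or if a joint passes its speed limit or range.

## Working session

There is one attempt and no reset: what is moved stays moved. The work goes in short steps, Python scripts to look and compute and a tool call to move; the robot and the scene stay as the last step left them, time stands still between calls to the robot, and variables do not carry over. Pictures are saved under pics/ and viewed, and the job is handed in when it is done.

Besides the shell and the picture viewer there is one more tool, called as a command line: name --argument value ..., lists and objects as JSON in quotes. play_rows: Moves the arm, as the interface text tells. Its arguments: {"type":"object","properties":{"deltas":{"type":"array","items":{"type":"array","items":{"type":"array","items":{"type":"number"}}}},"grip_force":{"type":"number"}},"required":["deltas"]}

```bash
mkdir -p pics; cat > h.py <<'E'
import numpy as np,cv2
from station import ctrl,viewer,hand_in
def cam(n):
    c=viewer.camera(n); K=np.array([[c['fx'],0,c['cx']],[0,c['fy'],c['cy']],[0,0,1.]]); c['K']=K;c['d']=np.array(c['distortion'],float)
    c['R']=cv2.Rodrigues(np.array(c['rvec'],float))[0]; c['t']=np.array(c['tvec'],float).reshape(3); return c
def save(c,p,crop=None,s=1):
    i=c['img'][:,:,::-1]
    if crop: x0,y0,x1,y1=crop; i=i[y0:y1,x0:x1]
    cv2.imwrite(p,cv2.resize(i,None,fx=s,fy=s,interpolation=cv2.INTER_CUBIC))
def ray(c,uv,z):
    n=cv2.undistortPoints(np.array(uv,float).reshape(-1,1,2),c['K'],c['d']).reshape(-1,2)
    d=np.c_[n,np.ones(len(n))]@c['R']; o=-c['R'].T@c['t']
    return o+d*((z-o[2])/d[:,2])[:,None]
def proj(c,P):
    return cv2.projectPoints(np.array(P,float).reshape(-1,1,3),np.array(c['rvec'],float),c['t'],c['K'],c['d'])[0].reshape(-1,2)
E
python3 - <<'E'
from h import *
for n in('scene','top'):
    c=cam(n); save(c,f'pics/{n}0.png'); print(n,-c['R'].T@c['t'],c['fx'])
print(ctrl.get_obs())
E
```

```text
scene [1.52634257 0.2016446  1.17529711] 570.1841759435116
top [ 0.43873682 -0.05237332  1.6842159 ] 530.3522578896533
{'time_s': 0.1, 'qpos': array([-1.17562202e+00,  3.00427276e-01,  1.52147545e+00,  2.96718993e-05,
        1.32068256e+00, -6.66203224e-02]), 'joint_vel': array([ 0.00054111, -0.00229072, -0.00118136, -0.00025184, -0.00067019,
        0.00081309]), 'tau': array([-6.87861648e-04, -5.32651412e+01, -3.53287518e+01,  7.08946050e-02,
        2.35100929e-02, -2.89889635e-05]), 'ee_pos': array([ 0.24497443, -0.49221328,  0.22375504]), 'eef_rot': array([-1.66636322,  1.56980328,  1.9370167 ]), 'force': array([0.13638264, 0.80661727, 0.6451216 ]), 'moment': array([ 0.01993507, -0.01424814, -0.008308  ]), 'grip_width': 0.093926519974908}
```

View pics/scene0.png

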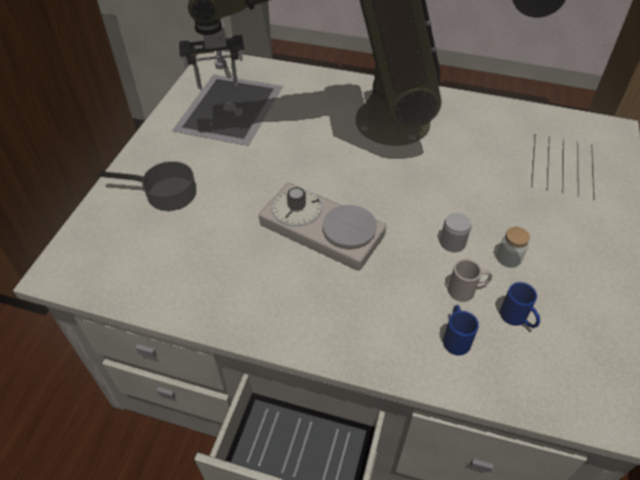

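View pics/top0.png

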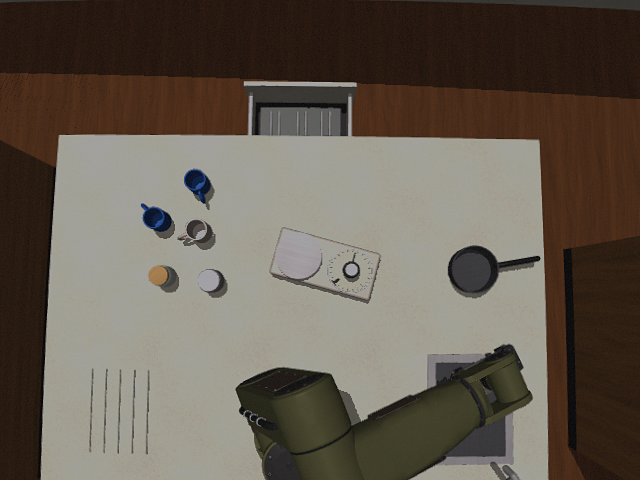

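Candidates for the mug: one white with a handle (top 199,231; scene 465,280), and two blue mugs (top 155,218 and 197,182), which are look-alikes. The jar (160,275) and tin (210,281) have no handle. The white one fits, so I'll confirm it in an enlarged crop.

```bash
python3 - <<'E'
from h import *
c=cam('top'); a=c['img'][150:310,120:400,::-1]
cv2.imwrite('pics/t1.png',cv2.resize(a,(784,448),interpolation=cv2.INTER_CUBIC))
s=cam('scene'); save(s,'pics/s1.png',(250,170,560,370),2.5)
print(ray(c,[[199,231]],.09), ray(s,[[467,268]],.09))
print('pan',ray(c,[[300,257]],.075),ray(s,[[350,226]],.075),'knob',ray(c,[[351,269]],.104),ray(s,[[296,193]],.104))
E
```

```text
[[0.61897715 0.29130325 0.09      ]] [[0.62643988 0.30156114 0.09      ]]
pan [[ 0.54508566 -0.01615039  0.075     ]] [[ 0.56100498 -0.00529091  0.075     ]] knob [[ 0.50927155 -0.16920487  0.104     ]] [[ 0.5125971 -0.1669158  0.104    ]]
```

View pics/t1.png

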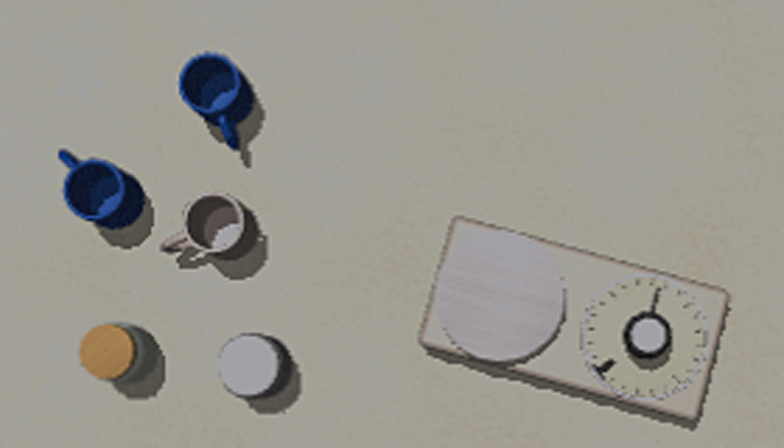

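View pics/s1.png

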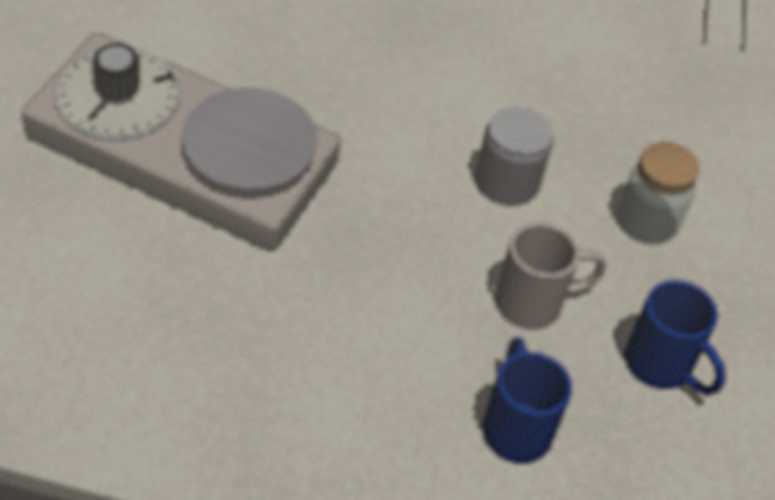

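```bash
python3 - <<'E'
from h import *
c=cam('top'); s=cam('scene')
T=lambda x,y:[120+x/2.8,150+y/2.8]; S=lambda x,y:[250+x/2.5,170+y/2.5]
print('mug',ray(c,[T(214,222)],.09),ray(s,[S(543,251)],.09))
print('handle',ray(c,[T(164,245)],.05),ray(s,[S(602,268)],.06))
print('pan',ray(c,[T(499,297)],.075),ray(s,[S(249,138)],.075))
print('knob',ray(c,[T(648,334)],.104),ray(s,[S(117,57)],.104))
print('box',ray(c,[T(455,218),T(727,291),T(697,413),T(422,343)],.05).round(3).tolist())
print('zero',ray(c,[T(604,367)],.054),'ptr',ray(c,[T(657,290)],.06))
print('jar',ray(c,[T(108,351)],.095),'tin',ray(c,[T(249,365)],.085),'blue',ray(c,[T(211,83),T(94,189)],.09))
g=cv2.cvtColor(c['img'],cv2.COLOR_RGB2HSV)
for (u,v) in [(196,222),(300,257),(330,250),(351,269),(240,250)]: print((u,v),g[v,u],c['img'][v,u])
# enlarge
save(c,'pics/pan.png',(265,220,390,310),6)
save(c,'pics/mug.png',(170,210,230,255),10)
E
```

```text
mug [[0.62411591 0.29935183 0.09      ]] [[0.63359927 0.30291203 0.09      ]]
handle [[0.6023468  0.36317895 0.05      ]] [[0.61375851 0.3639831  0.06      ]]
pan [[ 0.54784189 -0.01068168  0.075     ]] [[ 0.55860026 -0.00698048  0.075     ]]
knob [[ 0.50843628 -0.17048689  0.104     ]] [[ 0.5112883  -0.16510467  0.104     ]]
box [[0.637, 0.04, 0.05], [0.559, -0.262, 0.05], [0.425, -0.229, 0.05], [0.498, 0.074, 0.05]]
zero [[ 0.47396141 -0.12621814  0.054     ]] ptr [[ 0.55871119 -0.18341362  0.06      ]]
jar [[0.48265491 0.40801554 0.095     ]] tin [[0.47026353 0.25706341 0.085     ]] blue [[0.77754389 0.30858426 0.09      ]
 [0.65869572 0.43261051 0.09      ]]
(196, 222) [14 49 57] [57 51 46]
(300, 257) [165   9 162] [162 156 159]
(330, 250) [ 27  16 163] [163 162 153]
(351, 269) [126   8 166] [162 161 166]
(240, 250) [ 28  19 162] [162 161 150]
```

View pics/pan.png

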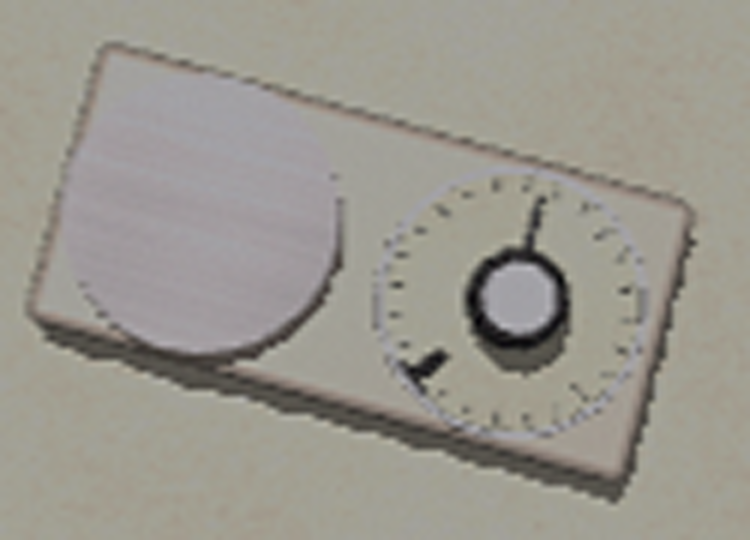

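View pics/mug.png

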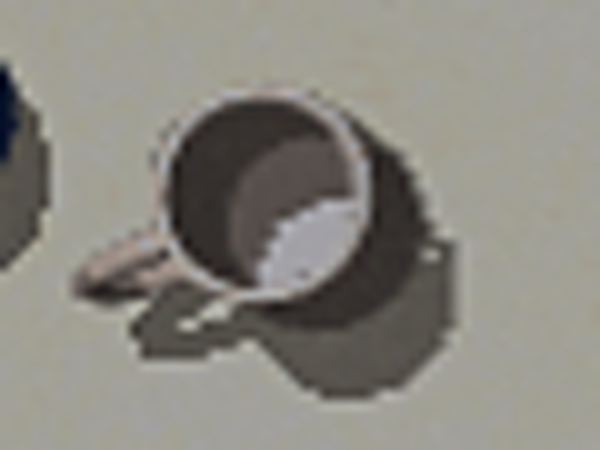

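```bash
python3 - <<'E'
from h import *
s=cam('scene'); c=cam('top')
save(s,'pics/s_mug.png',(440,250,500,305),10)
save(s,'pics/s_pan.png',(255,180,390,270),5.5)
print(s['d'],c['d'])
# overlay predicted circles from the top estimate
def circ(c0,r,z): a=np.linspace(0,2*np.pi,90); return np.c_[c0[0]+r*np.cos(a),c0[1]+r*np.sin(a),np.full(90,z)]
print('rim ext', [proj(s,circ(p,.034,.09)).min(0).round(1).tolist()+proj(s,circ(p,.034,.09)).max(0).round(1).tolist() for p in [(.624,.299),(.634,.303)]])
print('rim ext top', [proj(c,circ(p,.034,.09)).min(0).round(1).tolist()+proj(c,circ(p,.034,.09)).max(0).round(1).tolist() for p in [(.624,.299),(.634,.303)]])
print('pan ext', [proj(s,circ(p,.071,.075)).min(0).round(1).tolist()+proj(s,circ(p,.071,.075)).max(0).round(1).tolist() for p in [(.548,-.011),(.558,-.007)]])
print('pan ext top', [proj(c,circ(p,.071,.075)).min(0).round(1).tolist()+proj(c,circ(p,.071,.075)).max(0).round(1).tolist() for p in [(.548,-.011),(.558,-.007)]])
E
```

```text
[-0.06322282  0.          0.          0.          0.        ] [-0.07421664  0.          0.          0.          0.        ]
rim ext [[451.9, 256.0, 480.3, 278.4], [452.9, 259.4, 481.5, 282.0]]
rim ext top [[185.4, 218.2, 207.7, 240.5], [184.3, 215.0, 206.5, 237.2]]
pan ext [[321.9, 202.4, 376.4, 242.8], [322.3, 205.3, 377.1, 246.1]]
pan ext top [[275.0, 232.8, 321.7, 279.4], [273.7, 229.5, 320.4, 276.1]]
```

View pics/s_mug.png

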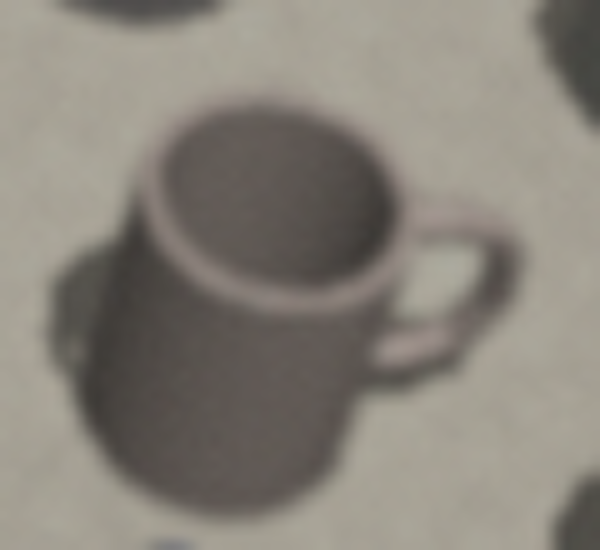

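View pics/s_pan.png

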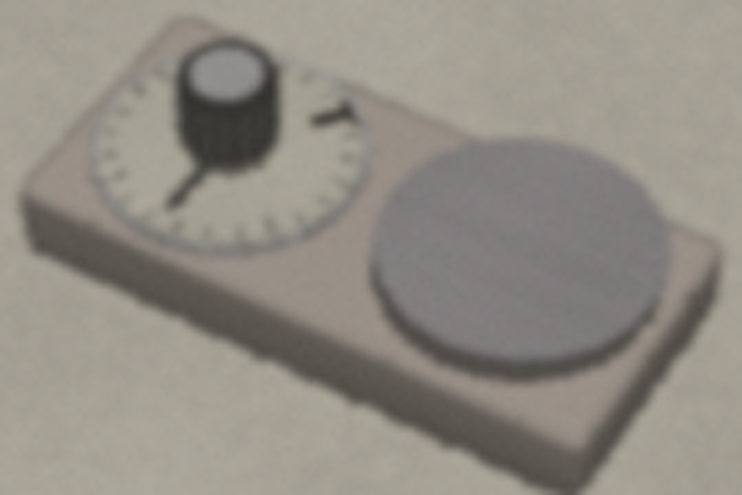

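```bash
cat >> h.py <<'E'
from scipy.spatial.transform import Rotation as Ro
def st(): 
    o=ctrl.get_obs(); R=Ro.from_euler('xyz',o['eef_rot']).as_matrix(); return o,R
def to(p=None,jaw=None):
    o,R=st(); 
    print('t',round(o['time_s'],2),'pos',o['ee_pos'].round(4),'F',np.round(o['force'],2),'w',round(o['grip_width'],4),'q',np.round(o['qpos'],2))
    print('tool x',R[:,0].round(4),'jaw deg',np.degrees(np.arctan2(R[1,1],R[0,1])).round(2))
    if p is not None: print('tool delta mm',(R.T@(np.array(p)-o['ee_pos'])*1000).round(1))
    if jaw is not None:
        a=np.radians(jaw); y=np.array([np.cos(a),np.sin(a),0]); x=np.array([0,0,-1.]); G=np.c_[x,y,np.cross(x,y)]
        print('rotvec',Ro.from_matrix(R.T@G).as_rotvec().round(4))
E
python3 - <<'E'
from h import *
to((.61,.25,.26),19); to(None,199)
E
```

```text
t 0.4 pos [ 0.2451 -0.4923  0.2242] F [-0.84 -0.48  0.03] w 0.0942 q [-1.18  0.3   1.52  0.    1.32 -0.07]
tool x [-0.e+00  1.e-04 -1.e+00] jaw deg -63.54
tool delta mm [ -35.7 -502.  -657.5]
rotvec [-1.4406e+00 -1.0000e-04  1.0000e-04]
t 0.4 pos [ 0.2451 -0.4923  0.2242] F [-0.84 -0.48  0.03] w 0.0942 q [-1.18  0.3   1.52  0.    1.32 -0.07]
tool x [-0.e+00  1.e-04 -1.e+00] jaw deg -63.54
rotvec [1.701e+00 1.000e-04 1.000e-04]
```

play_rows --deltas '[[[-4,-29,-38,0,0,0,94],[-4,-29,-38,0,0,0,94],[-4,-29,-38,0,0,0,94],[-4,-29,-38,0,0,0,94],[-4,-29,-38,0,0,0,94],[-4,-29,-38,0,0,0,94],[-4,-29,-38,0,0,0,94],[-4,-29,-38,0,0,0,94],[-2,-29,-38,0,0,0,94],[-2,-29,-38,0,0,0,94]]]' --grip_force 20

```text
time_s: 1.4
ee_pos: [0.4565, -0.0615, 0.2607]
eef_rot: [2.412, 1.57, -0.268]
force: [0.7, -0.1, 0.0]
grip_width: 0.0941
```

play_rows --deltas '[[[0,-29,-38,0,0,0,94],[0,-29,-38,0,0,0,94],[0,-29,-38,0,0,0,94],[0,-29,-38,0,0,0,94],[0,-29,-38,0,0,0,94],[0,-29,-38,0,0,0,94],[0,-29,-38,0,0,0,94],[0,0,0,-0.1,0,0,94],[0,0,0,-0.14,0,0,94],[0,0,0,-0.14,0,0,94]]]'

```text
time_s: 2.4
ee_pos: [0.6037, 0.2372, 0.2597]
eef_rot: [-0.516, 1.57, -2.809]
force: [0.4, -0.3, -0.1]
grip_width: 0.0941
```

play_rows --deltas '[[[0,0,0,-0.14,0,0,94],[0,0,0,-0.14,0,0,94],[0,0,0,-0.14,0,0,94],[0,0,0,-0.14,0,0,94],[0,0,0,-0.14,0,0,94],[0,0,0,-0.14,0,0,94],[0,0,0,-0.14,0,0,94],[0,0,0,-0.08,0,0,94],[0,0,0,0,0,0,94]]]'

```text
time_s: 3.3
ee_pos: [0.6037, 0.2368, 0.2601]
eef_rot: [-1.6, 1.571, -2.839]
force: [-0.0, 0.4, 0.2]
grip_width: 0.0936
```

```bash
python3 - <<'E'
from h import *
c=cam('top'); s=cam('scene'); save(c,'pics/t2.png'); save(s,'pics/s2.png',(380,120,580,320),4)
to((.624,.299,.14),19)
o,R=st(); tip=o['ee_pos']+R[:,0]*.019
P=[tip+R[:,1]*k for k in(-.047,.047)]
print(proj(s,P),proj(c,P),proj(s,[o['ee_pos']]),proj(c,[o['ee_pos']]))
E
```

```text
t 3.4 pos [0.6037 0.2368 0.2602] F [-0.54  0.21  0.94] w 0.0943 q [ 0.32  0.51  1.15  0.    1.48 -0.01]
tool x [-1.e-04  0.e+00 -1.e+00] jaw deg 18.82
tool delta mm [120.2  39.3 -52.3]
rotvec [-0.0032 -0.      0.0001]
[[448.36106759 197.89537032]
 [456.44403223 228.4303829 ]] [[211.89613746 246.6520705 ]
 [202.03972786 214.33662753]] [[453.77819407 206.94562174]] [[205.57296014 229.62069214]]
```

View pics/t2.png

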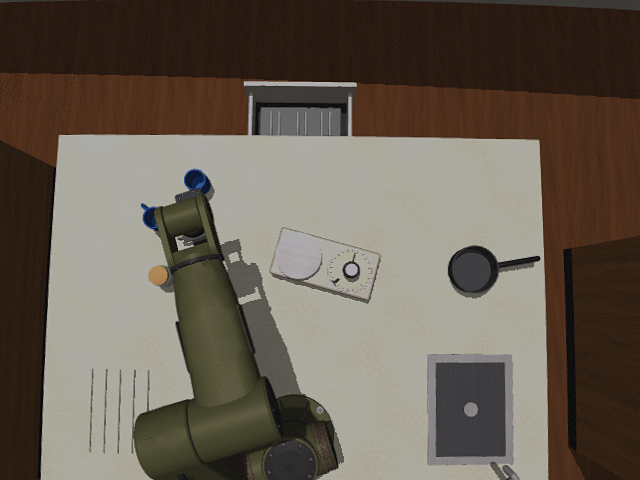

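View pics/s2.png

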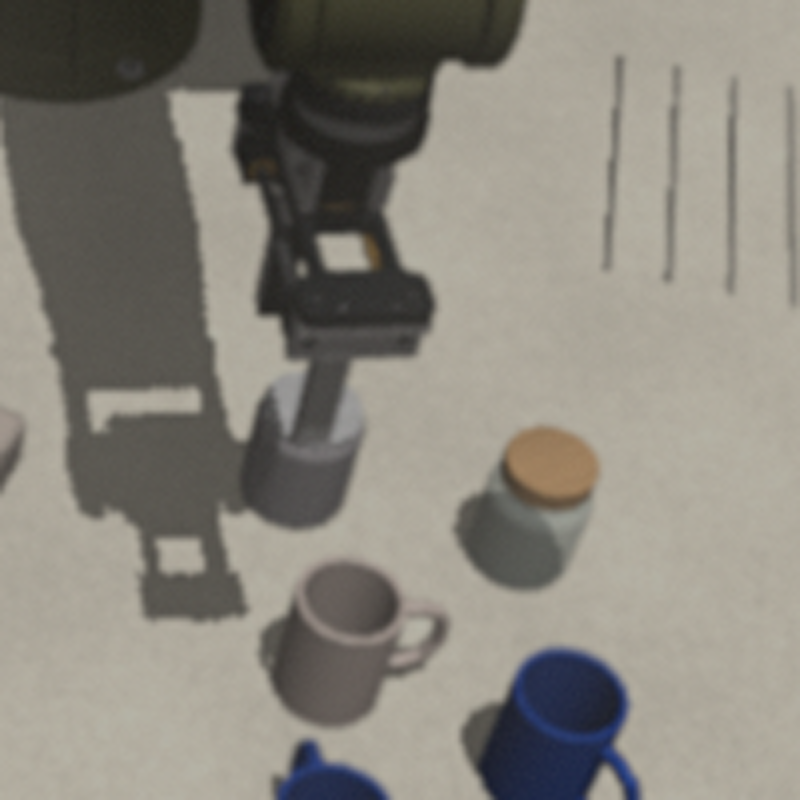

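play_rows --deltas '[[[0,14,-14,0,0,0,94],[0,14,-14,0,0,0,94],[0,14,-13,0,0,0,94],[24,3,-11,0,0,0,94],[24,0,0,0,0,0,94],[24,0,0,0,0,0,94],[24,0,0,0,0,0,94],[24,0,0,0,0,0,94],[0,0,0,0,0,0,94]]]'

```text
time_s: 4.3
ee_pos: [0.6281, 0.3, 0.1365]
eef_rot: [-1.508, 1.565, -2.75]
force: [-0.1, 0.4, -0.0]
grip_width: 0.0935
```

```bash
python3 - <<'E'
from h import *
c=cam('top'); s=cam('scene'); save(c,'pics/t3.png',(130,150,270,300),4); save(s,'pics/s3.png',(400,190,540,310),5)
to((.629,.301,.055),19)
o,R=st(); tip=o['ee_pos']+R[:,0]*.019
for w in(.047,.0595):
  P=[tip+R[:,1]*k+R[:,2]*m for k in(-w,w) for m in (-.008,.008)]
  print(((proj(s,P)-[400,190])*5).round().tolist())
E
```

```text
t 4.4 pos [0.6295 0.3007 0.1409] F [-0.37  0.17  1.12] w 0.0942 q [0.39 0.7  1.12 0.   1.32 0.06]
tool x [ 0.  0. -1.] jaw deg 18.89
tool delta mm [85.9 -0.4 -0.5]
rotvec [-0.0019 -0.     -0.0001]
[[341.0, 276.0], [308.0, 277.0], [384.0, 432.0], [350.0, 434.0]]
[[336.0, 257.0], [303.0, 258.0], [390.0, 454.0], [356.0, 456.0]]
```

View pics/t3.png

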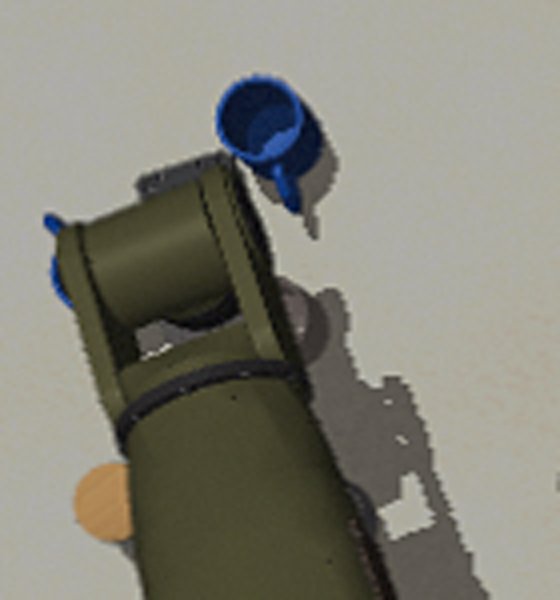

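View pics/s3.png

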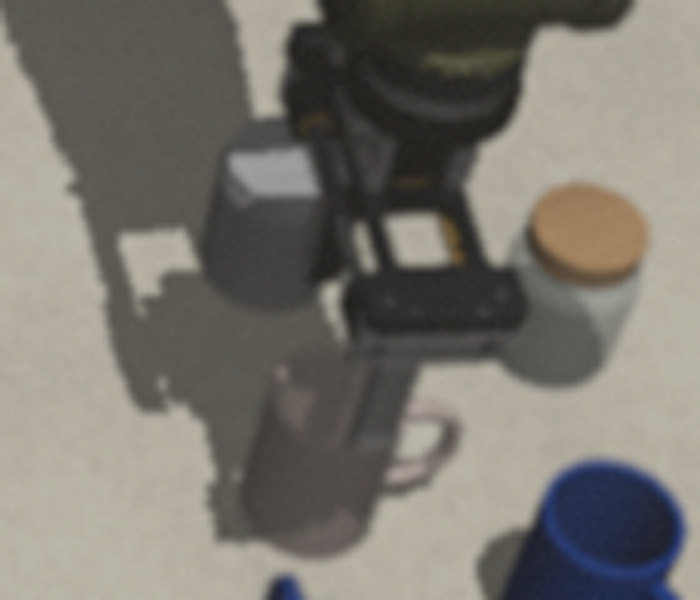

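play_rows --deltas '[[[0,2,0,0,0,0,94],[10,0,0,0,0,0,94],[15,0,0,0,0,0,94],[15,0,0,0,0,0,94],[15,0,0,0,0,0,94],[15,0,0,0,0,0,94],[15,0,0,0,0,0,94],[0,0,0,0,0,0,94]]]'

```text
time_s: 5.2
ee_pos: [0.6302, 0.3008, 0.0522]
eef_rot: [-1.512, 1.567, -2.752]
force: [-0.9, 0.1, 0.7]
grip_width: 0.0943
```

```bash
python3 - <<'E'
from h import *
s=cam('scene'); save(s,'pics/s4.png',(400,190,540,310),5)
to()
E
```

```text
t 5.25 pos [0.6308 0.3011 0.0539] F [-0.37 -0.2  -0.96] w 0.0941 q [ 0.39  0.79  1.18 -0.    1.17  0.06]
tool x [-1.9e-03 -8.0e-04 -1.0e+00] jaw deg 18.96
```

View pics/s4.png

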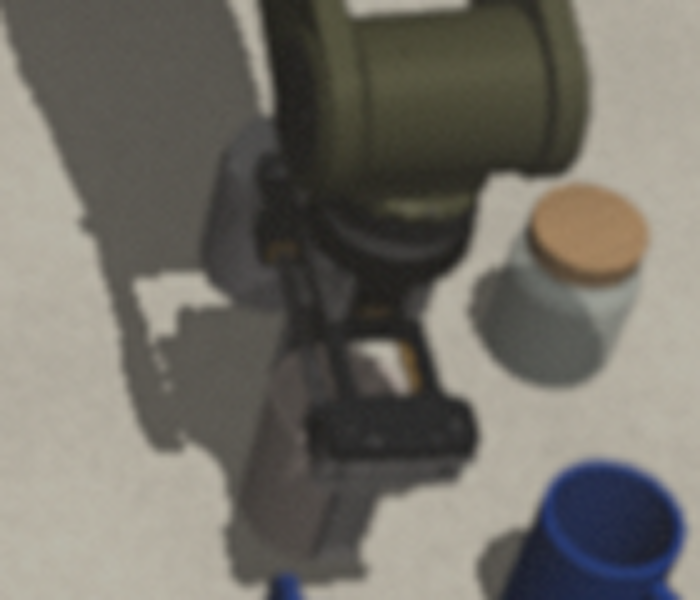

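play_rows --deltas '[[[0,0,0,0,0,0,80],[0,0,0,0,0,0,75],[0,0,0,0,0,0,72],[0,0,0,0,0,0,69],[0,0,0,0,0,0,66],[0,0,0,0,0,0,60],[0,0,0,0,0,0,60],[0,0,0,0,0,0,60]]]' --grip_force 20

```text
time_s: 6.05
ee_pos: [0.6313, 0.3013, 0.0556]
eef_rot: [2.132, 1.571, 0.892]
force: [-3.8, -2.1, 5.7]
grip_width: 0.0666
```

```bash
python3 - <<'E'
from h import *
s=cam('scene'); save(s,'pics/s5.png',(400,190,540,310),5)
to()
E
```

```text
t 6.1 pos [0.6313 0.3013 0.0556] F [-3.87 -1.5   5.78] w 0.0666 q [0.39 0.79 1.18 0.   1.17 0.06]
tool x [ 1.e-04  1.e-04 -1.e+00] jaw deg 18.96
```

View pics/s5.png

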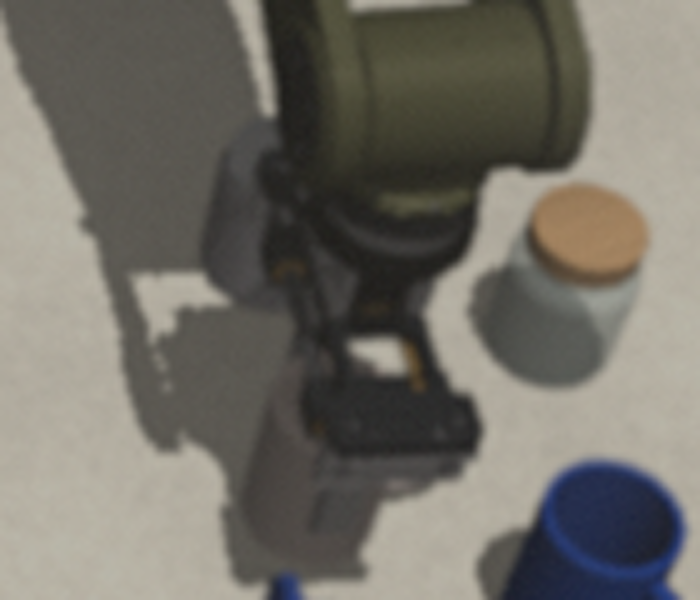

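play_rows --deltas '[[[-4,0,0,0,0,0,60],[-10,0,0,0,0,0,60],[-20,0,0,0,0,0,60],[-25,0,0,0,0,0,60],[-25,0,0,0,0,0,60],[-20,0,0,0,0,0,60],[-10,0,0,0,0,0,60],[0,0,0,0,0,0,60],[0,0,0,0,0,0,60]]]'

```text
time_s: 7.0
ee_pos: [0.631, 0.3011, 0.1682]
eef_rot: [-1.508, 1.57, -2.747]
force: [0.6, -0.3, -3.2]
grip_width: 0.0667
```

```bash
python3 - <<'E'
from h import *
s=cam('scene'); save(s,'pics/s6.png',(400,150,540,270),5)
save(cam('top'),'pics/t6.png',(130,150,270,300),4)
for i in range(4): to(); cam('top')
E
```

```text
t 7.1 pos [0.6309 0.301  0.1677] F [-0.54 -0.25 -2.58] w 0.0667 q [ 0.39  0.69  1.09 -0.    1.37  0.06]
tool x [-2.e-03 -8.e-04 -1.e+00] jaw deg 18.96
t 7.15 pos [0.6309 0.3011 0.1679] F [ 0.04  1.   -2.93] w 0.0668 q [ 0.39  0.69  1.09 -0.    1.37  0.06]
tool x [-1.8e-03 -7.0e-04 -1.0e+00] jaw deg 18.96
t 7.2 pos [0.631  0.3011 0.1681] F [-0.72 -0.24 -2.3 ] w 0.066 q [ 0.39  0.69  1.09 -0.    1.37  0.06]
tool x [-1.5e-03 -6.0e-04 -1.0e+00] jaw deg 18.97
t 7.25 pos [0.6311 0.3012 0.1684] F [-1.31  0.92 -1.69] w 0.0665 q [0.39 0.68 1.09 0.   1.37 0.06]
tool x [-1.1e-03 -4.0e-04 -1.0e+00] jaw deg 18.97
```

View pics/s6.png

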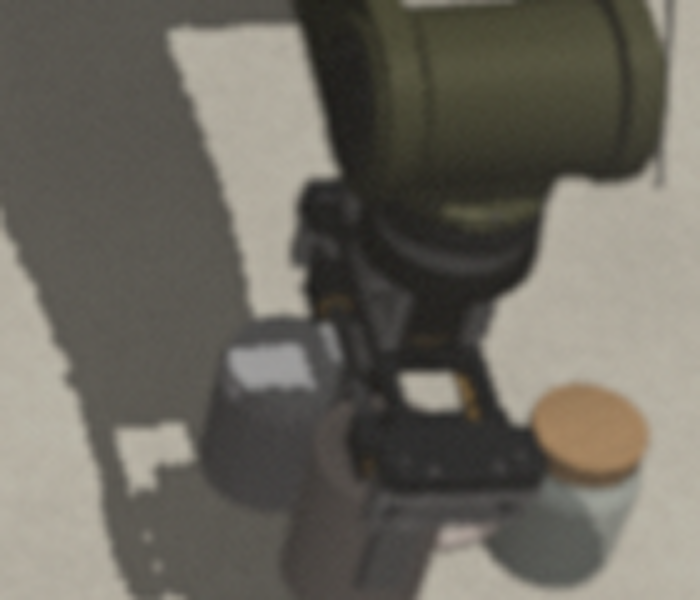

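View pics/t6.png

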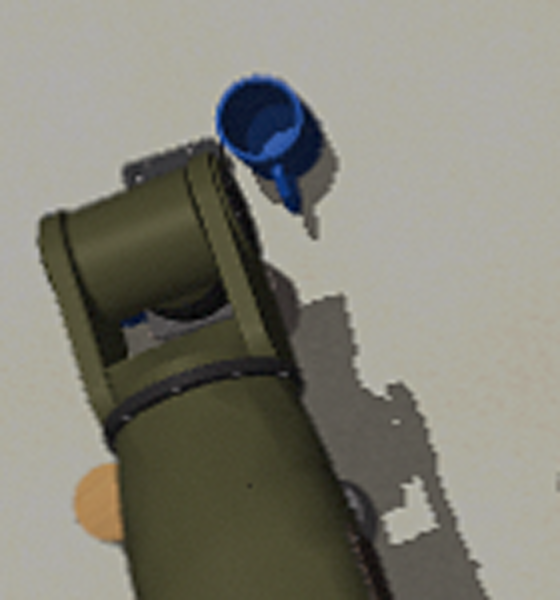

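```bash
python3 - <<'E'
from h import *
to((.553,-.009,.165),19)
E
```

```text
t 7.3 pos [0.6311 0.3012 0.1686] F [ 0.75 -0.76 -1.74] w 0.0669 q [ 0.39  0.68  1.09 -0.    1.37  0.06]
tool x [-9.e-04 -4.e-04 -1.e+00] jaw deg 18.96
tool delta mm [   3.8 -174.7  268. ]
rotvec [-0.0006  0.0001  0.0009]
```

play_rows --deltas '[[[0,-9,14,0,0,0,60],[0,-18,28,0,0,0,60],[0,-22,34,0,0,0,60],[0,-22,34,0,0,0,60],[0,-22,34,0,0,0,60],[0,-22,34,0,0,0,60],[0,-22,34,0,0,0,60],[0,-20,30,0,0,0,60],[0,-12,18,0,0,0,60],[0,-6,8,0,0,0,60]]]'

```text
time_s: 8.3
ee_pos: [0.5525, -0.0107, 0.1694]
eef_rot: [0.529, 1.571, -0.713]
force: [-0.3, -0.0, -2.0]
grip_width: 0.0669
```

play_rows --deltas '[[[10,0,0,0,0,0,60],[10,0,0,0,0,0,60],[4,0,0,0,0,0,60],[0,0,0,0,0,0,60]]]'

```text
time_s: 8.7
ee_pos: [0.5526, -0.0081, 0.1441]
eef_rot: [-2.035, 1.569, 3.009]
force: [-0.0, 0.1, -2.0]
grip_width: 0.0668
```

```bash
python3 - <<'E'
from h import *
s=cam('scene'); save(s,'pics/s7.png',(255,130,390,270),5.5)
save(cam('top'),'pics/t7.png',(230,180,400,310),4.5)
to((.553,-.009,.13))
E
```

```text
t 8.8 pos [ 0.553  -0.0085  0.1451] F [ 0.26 -0.65 -2.07] w 0.067 q [-0.08  0.38  1.6   0.    1.16 -0.41]
tool x [-2.e-04  0.e+00 -1.e+00] jaw deg 19.01
tool delta mm [15.1 -0.2  0.5]
```

View pics/s7.png

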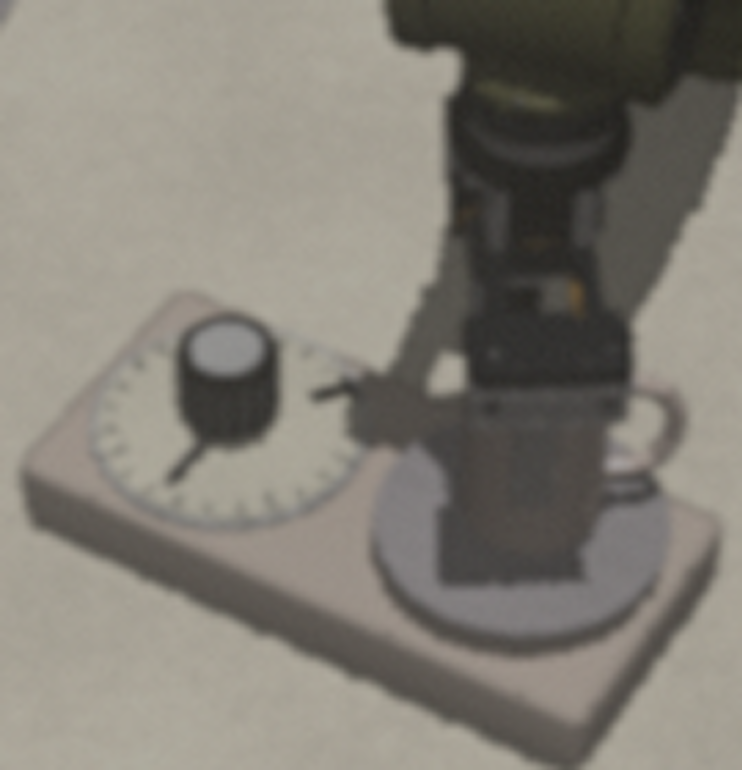

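View pics/t7.png

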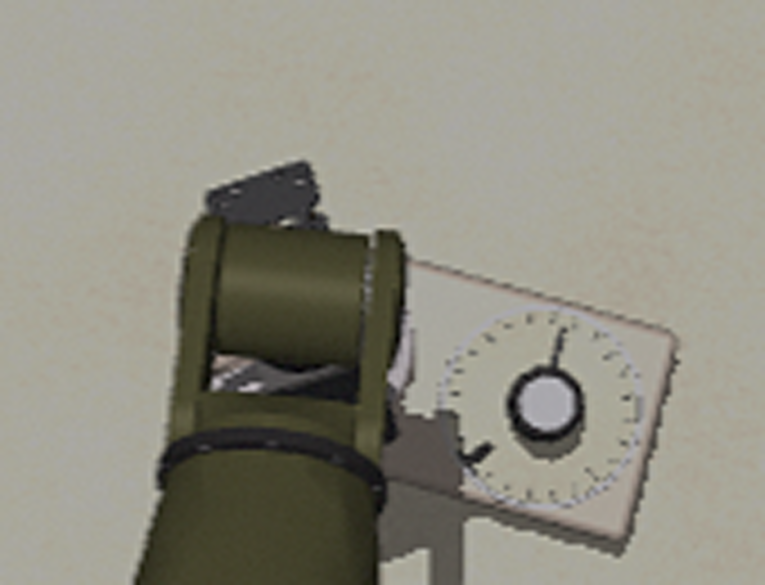

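```bash
python3 - <<'E'
from h import *
s=cam('scene')
f=lambda P:((proj(s,P)-[255,130])*5.5).round(1).tolist()
def cyl(x,y,r,z): 
    a=np.linspace(0,6.283,180); q=np.array(f(np.c_[x+r*np.cos(a),y+r*np.sin(a),0*a+z])); return q.min(0).tolist(),q.max(0).tolist()
for z in (.09,.12,.15): print(z,cyl(.553,-.0085,.034,z))
for p in [(.548,-.011),(.553,-.009),(.558,-.007)]: print('pan',p,cyl(*p,.071,.075),'under',cyl(*p,.071,.069))
E
python3 - <<'E'
import cv2
i=cv2.imread('pics/s7.png')
cv2.imwrite('pics/s7b.png',cv2.resize(cv2.convertScaleAbs(i[370:690,350:700],alpha=1.8,beta=-40),None,fx=2.2,fy=1.8))
E
```

```text
0.09 ([448.8, 440.3], [593.9, 547.4])
0.12 ([450.0, 396.3], [597.4, 503.6])
0.15 ([451.3, 350.9], [601.0, 458.5])
pan (0.548, -0.011) ([367.8, 398.2], [667.9, 620.5]) under ([367.8, 406.7], [667.0, 628.9])
pan (0.553, -0.009) ([368.8, 406.1], [669.7, 629.4]) under ([368.9, 414.6], [668.8, 637.8])
pan (0.558, -0.007) ([369.9, 414.0], [671.5, 638.4]) under ([369.9, 422.6], [670.6, 646.8])
```

View pics/s7b.png

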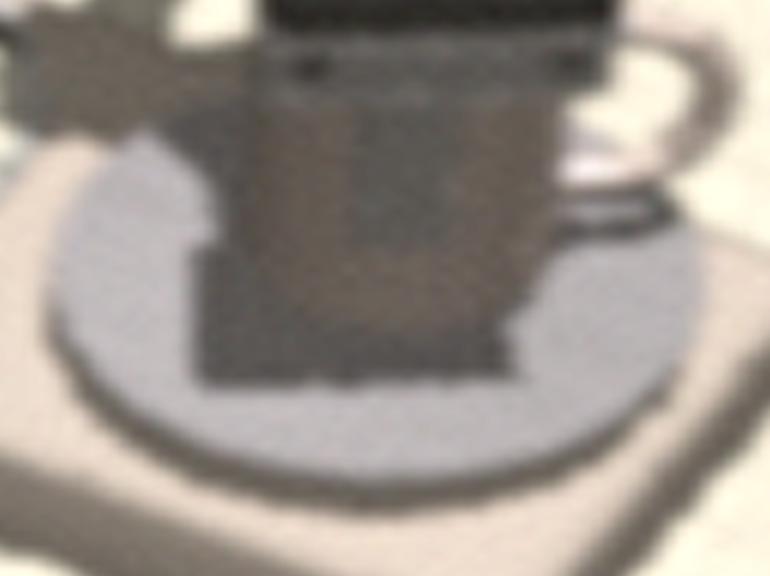

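play_rows --deltas '[[[0,-1.6,4.7,0,0,0,60],[4,0,0,0,0,0,60],[4,0,0,0,0,0,60],[2,0,0,0,0,0,60],[1,0,0,0,0,0,60],[0,0,0,0,0,0,60]]]'

```text
time_s: 9.45
ee_pos: [0.5528, -0.014, 0.1341]
eef_rot: [-1.978, 1.57, 3.065]
force: [0.0, -0.4, -2.7]
grip_width: 0.0666
```

play_rows --deltas '[[[1,0,0,0,0,0,60],[1,0,0,0,0,0,60],[1,0,0,0,0,0,60],[1,0,0,0,0,0,60],[0,0,0,0,0,0,60],[0,0,0,0,0,0,60]]]'

```text
time_s: 10.05
ee_pos: [0.5529, -0.014, 0.1303]
eef_rot: [-1.139, 1.571, -2.378]
force: [-0.3, -1.1, -0.7]
grip_width: 0.067
```

```bash
python3 - <<'E'
from h import *
s=cam('scene'); save(s,'pics/s8.png',(255,130,390,270),5.5)
save(cam('top'),'pics/t8.png',(310,220,400,310),8)
for i in range(4): to(); cam('top')
E
```

```text
t 10.15 pos [ 0.5529 -0.0141  0.1303] F [ 1.93 -0.22 -2.92] w 0.0666 q [-0.09  0.4   1.61  0.    1.13 -0.42]
tool x [ 1.e-04 -0.e+00 -1.e+00] jaw deg 18.96
t 10.2 pos [ 0.5529 -0.014   0.1303] F [-0.86  0.72 -2.59] w 0.0667 q [-0.09  0.4   1.61  0.    1.13 -0.42]
tool x [ 0.  0. -1.] jaw deg 18.96
t 10.25 pos [ 0.5529 -0.014   0.1303] F [-0.2   0.88 -2.28] w 0.0667 q [-0.09  0.4   1.61 -0.    1.13 -0.42]
tool x [ 0. -0. -1.] jaw deg 18.96
t 10.3 pos [ 0.5529 -0.0141  0.1303] F [ 0.11  0.38 -2.03] w 0.0668 q [-0.09  0.4   1.62  0.    1.13 -0.42]
tool x [ 0.  0. -1.] jaw deg 18.96
```

View pics/s8.png

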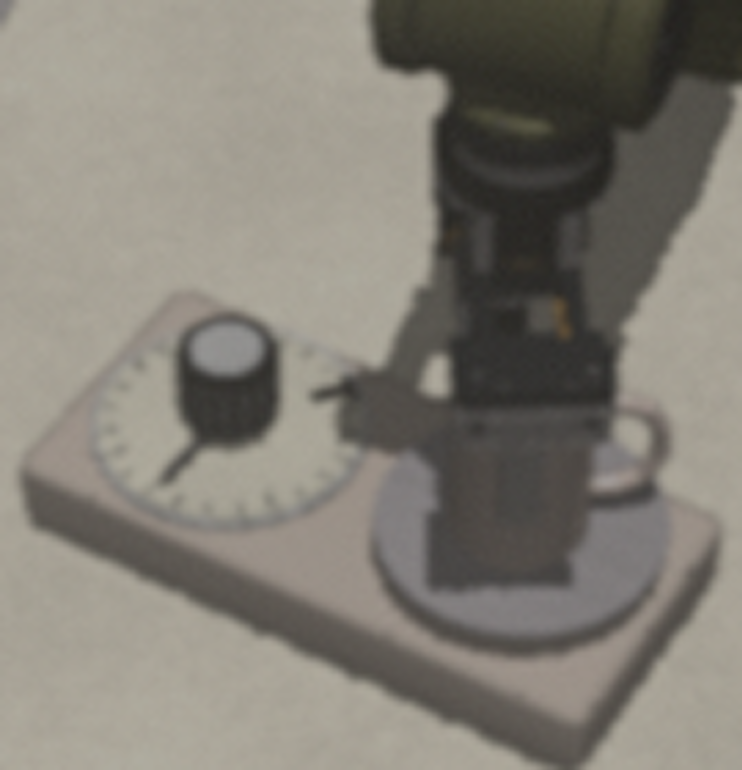

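View pics/t8.png

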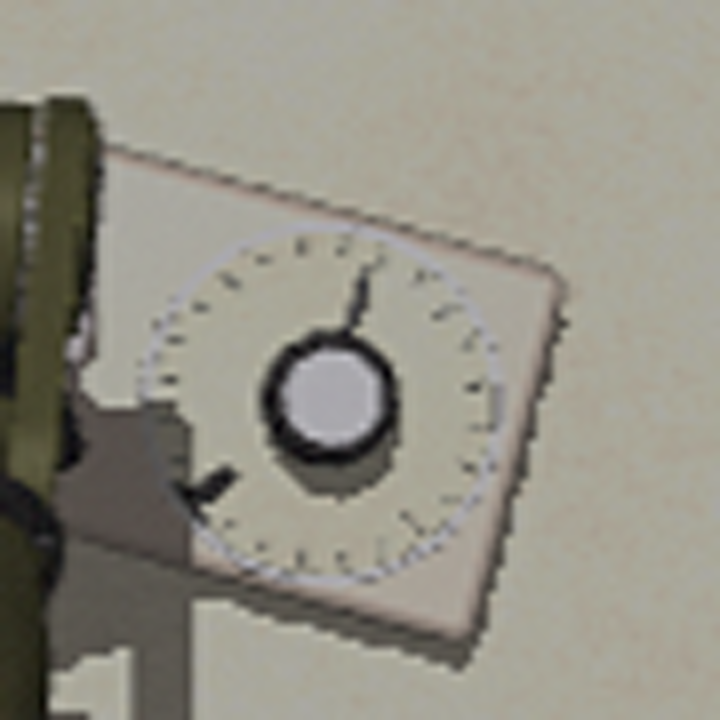

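play_rows --deltas '[[[1,0,0,0,0,0,60],[1,0,0,0,0,0,60],[1,0,0,0,0,0,60],[1,0,0,0,0,0,60],[0,0,0,0,0,0,60],[0,0,0,0,0,0,60]]]'

```text
time_s: 10.95
ee_pos: [0.5529, -0.014, 0.1263]
eef_rot: [1.116, 1.571, -0.124]
force: [0.2, -0.4, 0.1]
grip_width: 0.0668
```

```bash
python3 - <<'E'
from h import *
s=cam('scene'); save(s,'pics/s9.png',(255,130,390,270),5.5)
save(cam('top'),'pics/t9.png',(310,220,400,310),8)
for i in range(4): to(); cam('top')
E
```

```text
t 11.05 pos [ 0.5529 -0.014   0.1263] F [-0.66 -0.63 -0.19] w 0.0664 q [-0.09  0.41  1.62  0.    1.12 -0.42]
tool x [ 2.e-04  0.e+00 -1.e+00] jaw deg 18.97
t 11.1 pos [ 0.553  -0.014   0.1263] F [ 1.21 -0.77  0.02] w 0.0667 q [-0.09  0.41  1.62  0.    1.12 -0.42]
tool x [ 2.e-04  0.e+00 -1.e+00] jaw deg 18.97
t 11.15 pos [ 0.5529 -0.014   0.1263] F [-0.06 -0.93  0.72] w 0.0669 q [-0.09  0.41  1.62 -0.    1.12 -0.42]
tool x [ 2.e-04 -0.e+00 -1.e+00] jaw deg 18.97
t 11.2 pos [ 0.5529 -0.014   0.1263] F [0.22 0.59 0.64] w 0.0662 q [-0.09  0.41  1.62  0.    1.12 -0.42]
tool x [ 2.e-04  0.e+00 -1.e+00] jaw deg 18.96
```

View pics/s9.png

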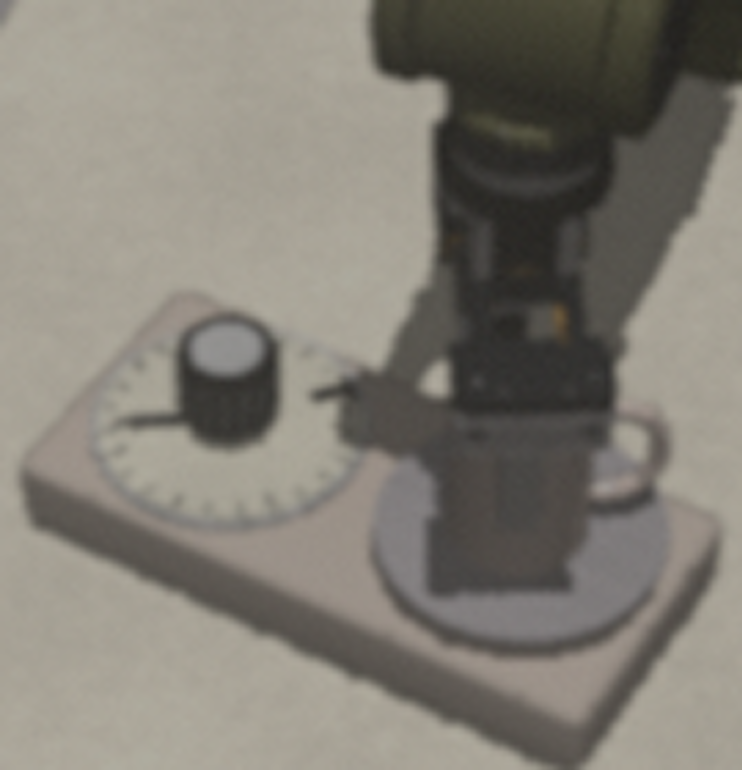

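View pics/t9.png

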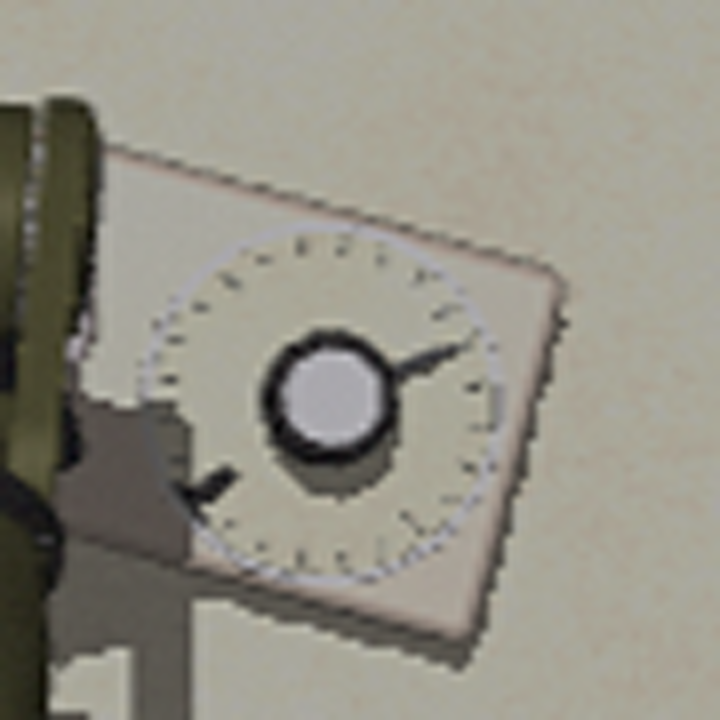

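play_rows --deltas '[[[0,0,0,0,0,0,67],[0,0,0,0,0,0,69],[0,0,0,0,0,0,72],[0,0,0,0,0,0,76],[0,0,0,0,0,0,82],[0,0,0,0,0,0,94],[0,0,0,0,0,0,94],[0,0,0,0,0,0,94]]]' --grip_force 10

```text
time_s: 12.05
ee_pos: [0.5529, -0.014, 0.1263]
eef_rot: [0.963, 1.571, -0.277]
force: [0.8, -0.6, -0.0]
grip_width: 0.0943
```

play_rows --deltas '[[[-8,0,0,0,0,0,94],[-14,0,0,0,0,0,94],[-20,0,0,0,0,0,94],[-30,0,0,0,0,0,94],[-40,0,0,0,0,0,94],[-30,0,0,0,0,0,94],[0,0,0,0,0,0,94]]]'

```text
time_s: 12.75
ee_pos: [0.554, -0.0141, 0.274]
eef_rot: [1.152, 1.563, -0.087]
force: [0.8, 0.4, -0.8]
grip_width: 0.0941
```

```bash
python3 - <<'E'
from h import *
s=cam('scene'); save(s,'pics/s10.png',(255,130,390,270),5.5)
save(cam('top'),'pics/t10.png',(250,220,400,310),5.3)
to((.51,-.1675,.225),0)
E
```

```text
t 12.85 pos [ 0.5529 -0.014   0.2692] F [ 0.22 -0.21 -1.15] w 0.0941 q [-0.09  0.28  1.45  0.    1.42 -0.42]
tool x [ 1.5e-03 -1.0e-04 -1.0e+00] jaw deg 18.97
tool delta mm [ 44.1 -90.5 131.2]
rotvec [ 0.331   0.0004 -0.0015]
```

View pics/s10.png

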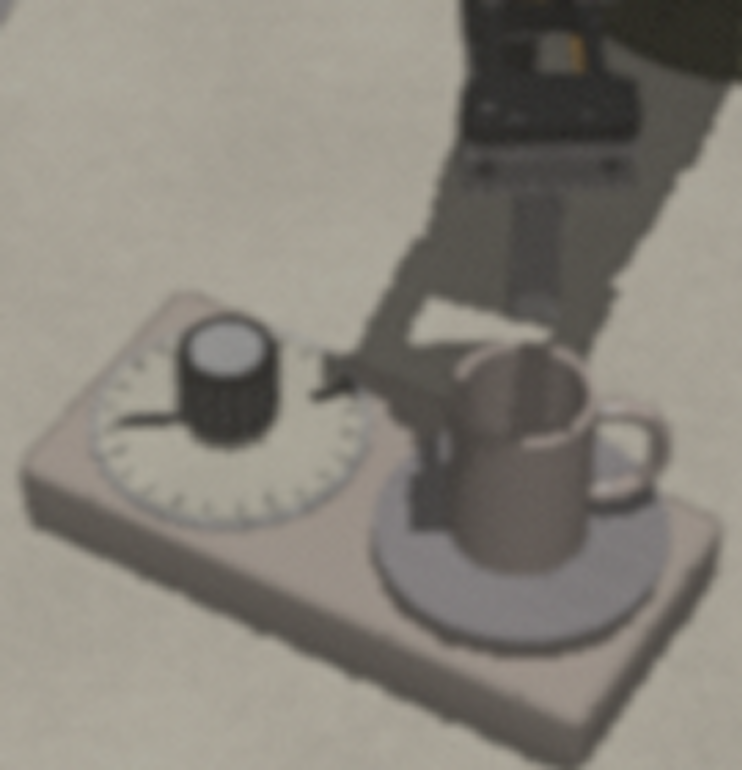

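View pics/t10.png

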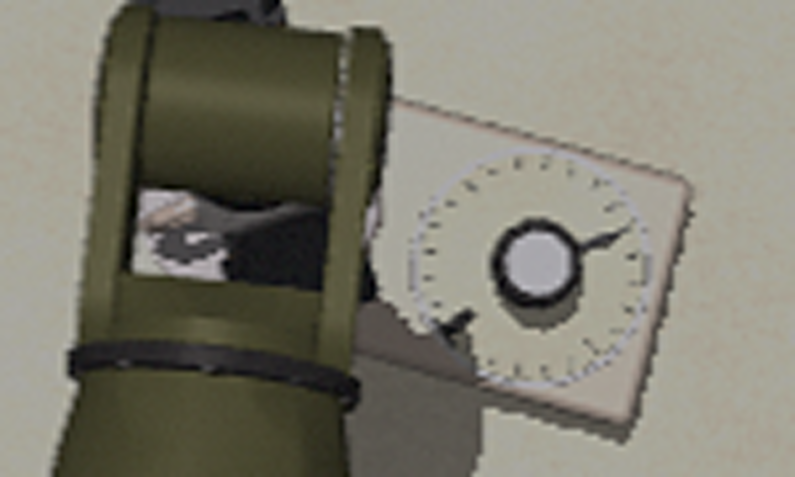

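play_rows --deltas '[[[0,-9,13,0,0,0,94],[0,-18,26,0,0,0,94],[0,-22,32,0,0,0,94],[0,-20,29,0,0,0,94],[0,-14,20,0,0,0,94],[0,-7.5,11,0,0,0,94],[0,0,0,0.13,0,0,94],[0,0,0,0.14,0,0,94],[0,0,0,0.14,0,0,94],[0,0,0,0.14,0,0,94]]]'

```text
time_s: 13.85
ee_pos: [0.5096, -0.1674, 0.2676]
eef_rot: [-1.754, 1.569, 2.734]
force: [-0.2, -0.3, -0.2]
grip_width: 0.0943
```

play_rows --deltas '[[[0,0,0,0.14,0,0,94],[0,0,0,0.14,0,0,94],[0,0,0,0.14,0,0,94],[0,0,0,0.14,0,0,94],[0,0,0,0.14,0,0,94],[0,0,0,0.14,0,0,94],[0,0,0,0.14,0,0,94],[0,0,0,0.14,0,0,94],[0,0,0,0.14,0,0,94],[0,0,0,0.14,0,0,94]]]'

```text
time_s: 14.85
ee_pos: [0.5096, -0.1673, 0.2675]
eef_rot: [-0.351, 1.569, 2.737]
force: [-0.0, -0.9, 0.3]
grip_width: 0.0942
```

play_rows --deltas '[[[20,0,0,0.14,0,0,94],[20,0,0,0.04,0,0,94],[20,0,0,0,0,0,94],[18,0,0,0,0,0,94],[0,0,0,0,0,0,94],[0,0,0,0,0,0,94]]]'

```text
time_s: 15.45
ee_pos: [0.5098, -0.1673, 0.1904]
eef_rot: [-0.186, 1.57, 2.727]
force: [-0.3, -0.5, -0.5]
grip_width: 0.0934
```

```bash
python3 - <<'E'
from h import *
s=cam('scene'); save(s,'pics/s11.png',(255,130,390,270),5.5)
c=cam('top');save(c,'pics/t11.png',(250,180,400,310),5.3)
to((.51,-.168,.15),-103)
o,R=st()
for w in (.047,.0595):
  for z in (.019,): print(((proj(s,[o['ee_pos']+R[:,0]*z+R[:,1]*k for k in(-w,w)])-[255,130])*5.5).round().tolist())
E
```

```text
t 15.55 pos [ 0.5102 -0.1675  0.1912] F [ 0.26  1.09 -0.08] w 0.0942 q [-0.39  0.3   1.6   0.    1.24  1.41]
tool x [ 1.2e-03 -5.0e-04 -1.0e+00] jaw deg -103.07
tool delta mm [41.2  0.5  0.1]
rotvec [-0.0012 -0.0013 -0.0002]
[[308.0, 273.0], [136.0, 206.0]]
[[331.0, 282.0], [113.0, 197.0]]
```

View pics/s11.png

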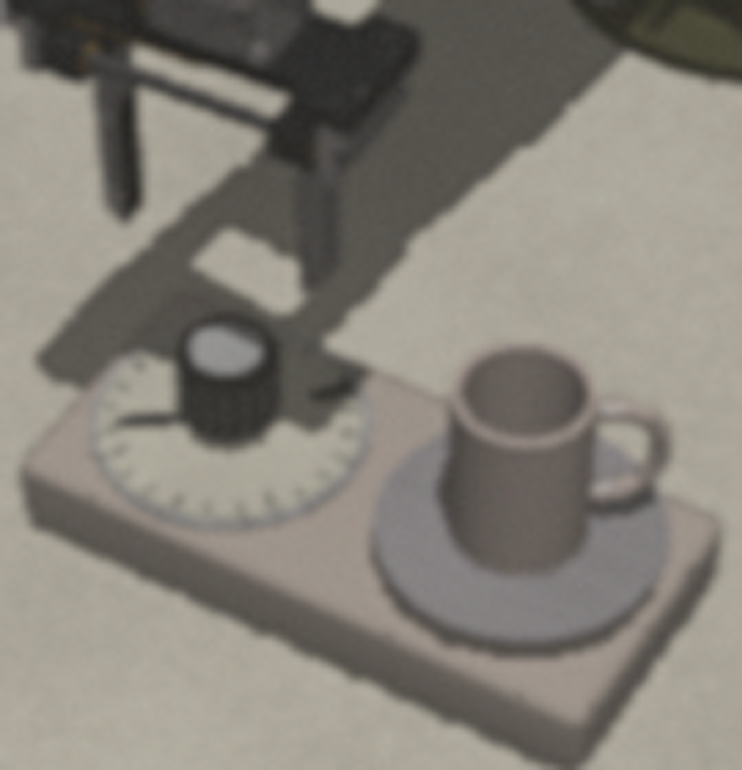

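View pics/t11.png

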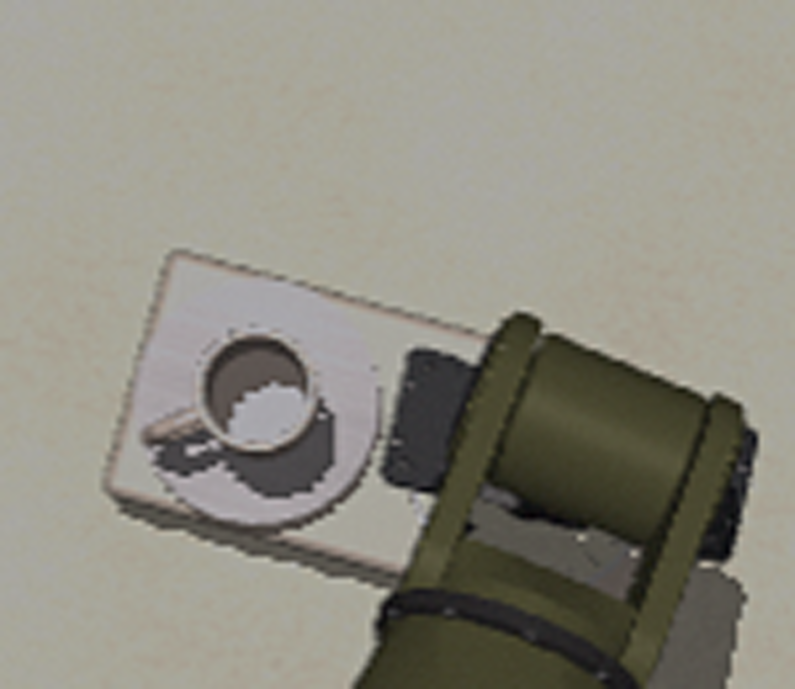

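play_rows --deltas '[[[20,0,0,0,0,0,94],[20,0,0,0,0,0,94],[20,0,0,0,0,0,94],[18,0,0,0,0,0,94],[15,0,0,0,0,0,94],[9,0,0,0,0,0,94],[0,0,0,0,0,0,80],[0,0,0,0,0,0,66],[0,0,0,0,0,0,58]]]' --grip_force 5

```text
time_s: 16.45
ee_pos: [0.5103, -0.1675, 0.0893]
eef_rot: [2.985, 1.569, -0.385]
force: [-0.0, 0.3, 0.9]
grip_width: 0.0733
```

```bash
python3 - <<'E'
from h import *
s=cam('scene'); save(s,'pics/s12.png',(255,130,390,270),5.5)
to((.51,-.168,.088),-103)
E
```

```text
t 16.5 pos [ 0.5103 -0.1675  0.0891] F [ 0.26  0.09 -0.67] w 0.0697 q [-0.39  0.42  1.69  0.    1.02  1.41]
tool x [ 1.3e-03 -5.0e-04 -1.0e+00] jaw deg -103.08
tool delta mm [1.1 0.6 0.1]
rotvec [-0.0013 -0.0014 -0.0002]
```

View pics/s12.png

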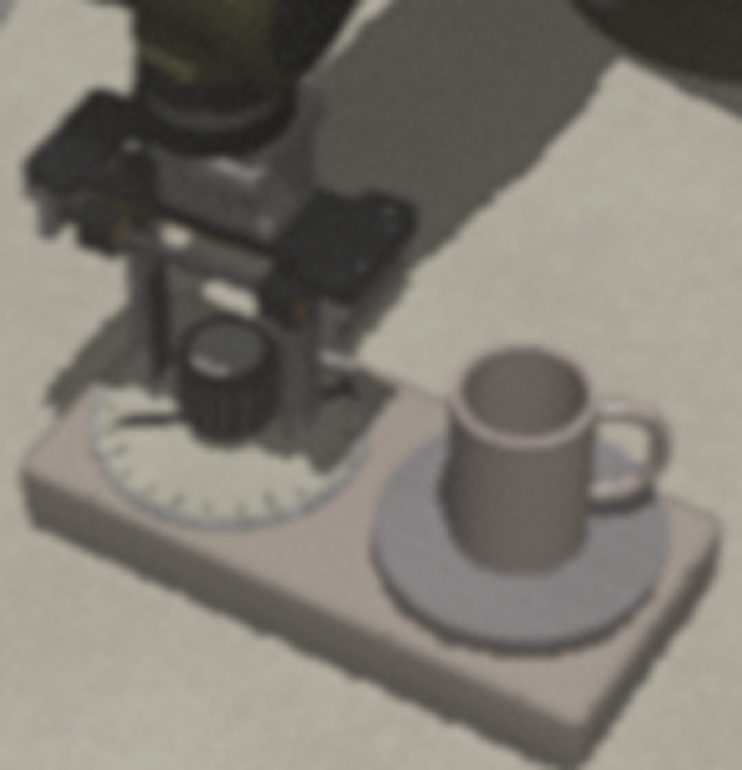

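play_rows --deltas '[[[1,0,0,0,0,0,56],[0,0,0,0,0,0,54],[0,0,0,0,0,0,53],[0,0,0,0,0,0,52],[0,0,0,0,0,0,51]]]'

```text
time_s: 17.0
ee_pos: [0.5099, -0.1673, 0.0873]
eef_rot: [1.394, 1.571, -1.975]
force: [-0.0, -0.5, -0.5]
grip_width: 0.0512
```

play_rows --deltas '[[[0,0,0,0,0,0,48],[0,0,0,0,0,0,46],[0,0,0,0,0,0,44]]]'

```text
time_s: 17.3
ee_pos: [0.5099, -0.1675, 0.0873]
eef_rot: [1.959, 1.571, -1.411]
force: [-0.5, -2.5, 0.6]
grip_width: 0.05
```

```bash
python3 - <<'E'
from h import *
for i in range(4): to(); cam('top')
E
```

```text
t 17.3 pos [ 0.5099 -0.1675  0.0873] F [-0.51 -2.51  0.58] w 0.05 q [-0.39  0.43  1.69 -0.    1.02  1.41]
tool x [ 0.e+00 -2.e-04 -1.e+00] jaw deg -103.08
t 17.35 pos [ 0.5099 -0.1675  0.0873] F [-0.78 -3.03 -0.21] w 0.0499 q [-0.39  0.43  1.69 -0.    1.02  1.41]
tool x [ 0.e+00 -2.e-04 -1.e+00] jaw deg -103.08
t 17.4 pos [ 0.5098 -0.1675  0.0873] F [-0.39 -3.4   0.63] w 0.0501 q [-0.39  0.43  1.69 -0.    1.02  1.41]
tool x [-0.e+00 -2.e-04 -1.e+00] jaw deg -103.08
t 17.45 pos [ 0.5098 -0.1675  0.0872] F [-0.21 -2.45  1.16] w 0.0502 q [-0.39  0.43  1.69 -0.    1.02  1.41]
tool x [-0.e+00 -2.e-04 -1.e+00] jaw deg -103.08
```

play_rows --deltas '[[[0,0.6,0,0,0,0,44],[0,0,0,0,0,0,44]]]'

```text
time_s: 17.7
ee_pos: [0.5098, -0.1676, 0.0873]
eef_rot: [-1.571, 1.57, 1.343]
force: [1.0, 1.6, 1.6]
grip_width: 0.0497
```

play_rows --deltas '[[[0,0,0,0,0,0,40],[0,0,0,0,0,0,40]]]' --grip_force 15

```text
time_s: 17.9
ee_pos: [0.5098, -0.1676, 0.0872]
eef_rot: [-1.465, 1.57, 1.448]
force: [1.1, 4.0, 1.3]
grip_width: 0.0498
```

play_rows --deltas '[[[0,0,0,-0.05,0,0,40],[0,0,0,-0.1,0,0,40],[0,0,0,-0.1,0,0,40],[0,0,0,-0.1,0,0,40],[0,0,0,-0.05,0,0,40],[0,0,0,0,0,0,40]]]'

```text
time_s: 18.5
ee_pos: [0.5098, -0.1673, 0.0873]
eef_rot: [-1.739, 1.57, 1.577]
force: [0.1, 5.3, 2.4]
grip_width: 0.05
```

```bash
python3 - <<'E'
from h import *
s=cam('scene'); save(s,'pics/s13.png',(255,130,390,270),5.5)
to()
E
```

```text
t 18.55 pos [ 0.5098 -0.1673  0.0873] F [0.54 6.23 1.67] w 0.0499 q [-0.39  0.43  1.69  0.    1.02  1.01]
tool x [-0.e+00  9.e-04 -1.e+00] jaw deg -80.11
```

View pics/s13.png

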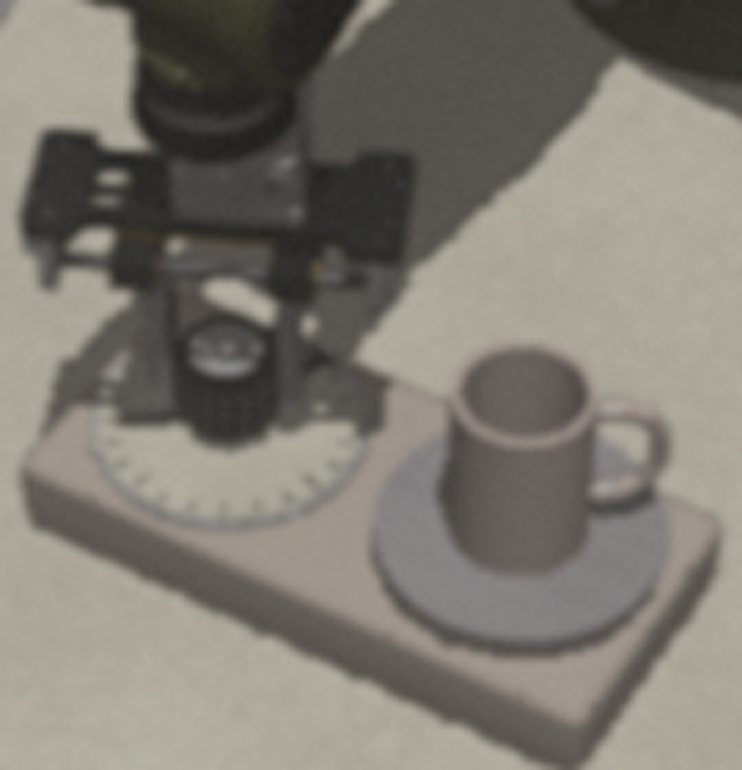

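play_rows --deltas '[[[0,0,0,-0.08,0,0,40],[0,0,0,-0.1,0,0,40],[0,0,0,-0.1,0,0,40],[0,0,0,-0.1,0,0,40],[0,0,0,-0.1,0,0,40],[0,0,0,-0.1,0,0,40]]]'

```text
time_s: 19.15
ee_pos: [0.5096, -0.167, 0.0872]
eef_rot: [-1.973, 1.569, 1.925]
force: [-1.3, 9.5, 4.2]
grip_width: 0.0498
```

play_rows --deltas '[[[0,0,0,-0.1,0,0,40],[0,0,0,-0.1,0,0,40],[0,0,0,-0.1,0,0,40],[0,0,0,-0.08,0,0,40],[0,0,0,0,0,0,40]]]'

```text
time_s: 19.65
ee_pos: [0.5094, -0.1668, 0.0872]
eef_rot: [-2.125, 1.569, 2.152]
force: [-2.8, 10.2, 4.8]
grip_width: 0.0499
```

```bash
python3 - <<'E'
from h import *
to()
E
```

```text
t 19.65 pos [ 0.5094 -0.1668  0.0872] F [-2.78 10.24  4.84] w 0.0499 q [-0.39  0.43  1.7   0.    1.02  0.05]
tool x [-0.0012  0.0018 -1.    ] jaw deg -24.96
```

play_rows --deltas '[[[0,-0.9,-0.7,0,0,0,40],[0,0,0,-0.08,0,0,40],[0,0,0,-0.1,0,0,40],[0,0,0,-0.1,0,0,40],[0,0,0,-0.1,0,0,40],[0,0,0,-0.1,0,0,40],[0,0,0,-0.1,0,0,40]]]'

```text
time_s: 20.35
ee_pos: [0.509, -0.1667, 0.0872]
eef_rot: [-2.269, 1.57, 2.589]
force: [-2.0, 3.9, 3.7]
grip_width: 0.0495
```

play_rows --deltas '[[[0,0,0,-0.1,0,0,40],[0,0,0,-0.1,0,0,40],[0,0,0,-0.1,0,0,40],[0,0,0,-0.1,0,0,40],[0,0,0,-0.1,0,0,40],[0,0,0,-0.1,0,0,40],[0,0,0,-0.1,0,0,40],[0,0,0,-0.1,0,0,40],[0,0,0,-0.06,0,0,40],[0,0,0,0,0,0,40]]]'

```text
time_s: 21.35
ee_pos: [0.5085, -0.167, 0.0872]
eef_rot: [-2.583, 1.569, 3.133]
force: [-5.8, 1.9, 5.6]
grip_width: 0.0497
```

```bash
python3 - <<'E'
from h import *
to()
s=cam('scene'); save(s,'pics/s14.png',(255,130,390,270),5.5)
c=cam('top');save(c,'pics/t14.png',(250,180,400,310),5.3)
E
```

```text
t 21.35 pos [ 0.5085 -0.167   0.0872] F [-5.76  1.92  5.61] w 0.0497 q [-0.39  0.42  1.7  -0.    1.02 -1.39]
tool x [-0.0018  0.     -1.    ] jaw deg 57.48
```

View pics/s14.png

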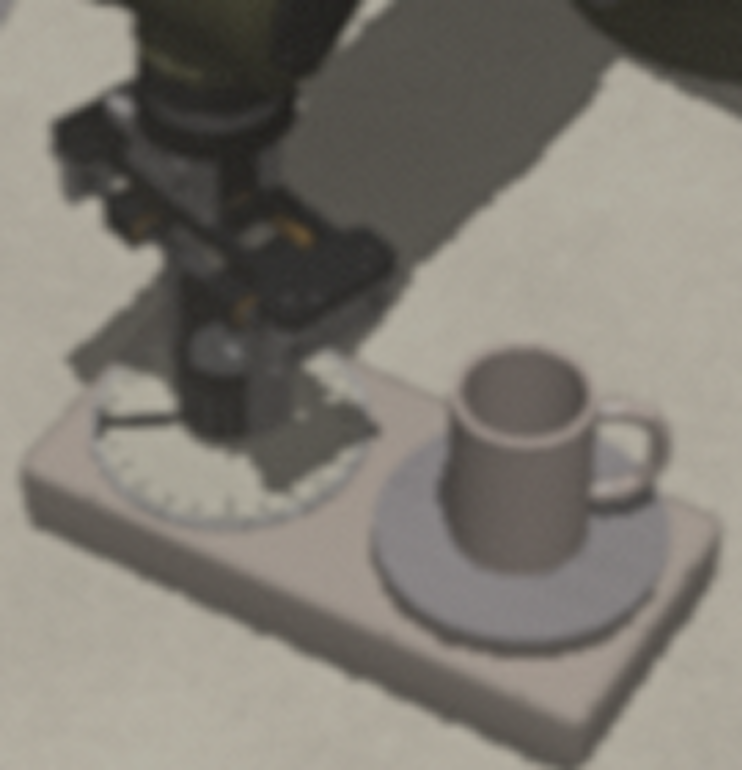

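View pics/t14.png

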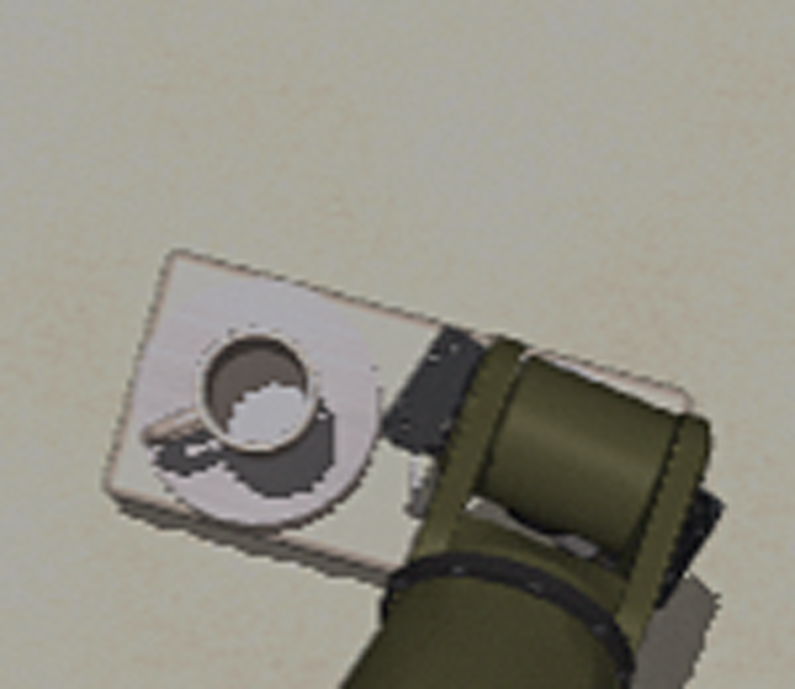

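```bash
python3 - <<'E'
from h import *
s=cam('scene'); save(s,'pics/s15.png',(262,190,312,225),14)
E
```

```text
(no output)
```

View pics/s15.png

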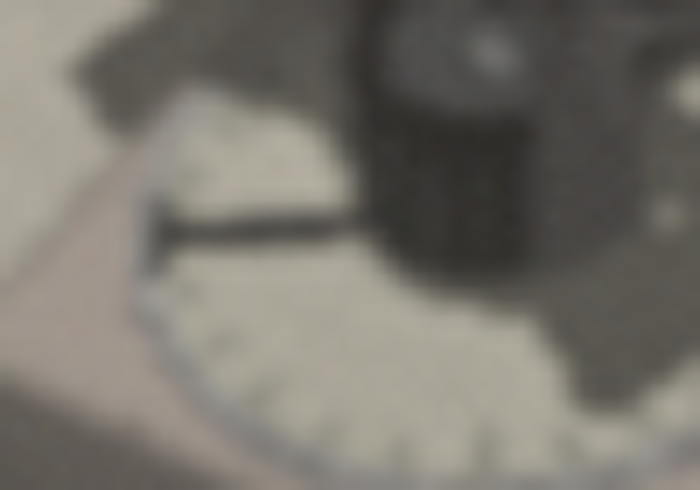

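play_rows --deltas '[[[0,0,0,0,0,0,52],[0,0,0,0,0,0,60],[0,0,0,0,0,0,80],[0,0,0,0,0,0,94],[0,0,0,0,0,0,94],[-15,0,0,0,0,0,94],[-35,0,0,0,0,0,94],[-45,0,0,0,0,0,94],[-35,0,0,0,0,0,94]]]'

```text
time_s: 22.4
ee_pos: [0.5093, -0.1669, 0.2197]
eef_rot: [0.184, 1.569, -0.386]
force: [0.5, -0.2, -0.3]
grip_width: 0.0941
```

```bash
python3 - <<'E'
from h import *
to((.38,-.36,.22))
E
```

```text
t 22.4 pos [ 0.5093 -0.1669  0.2197] F [ 0.49 -0.16 -0.34] w 0.0941 q [-0.39  0.27  1.57 -0.    1.3  -1.39]
tool x [ 1.3e-03 -5.0e-04 -1.0e+00] jaw deg 57.35
tool delta mm [  -0.4 -232.3   -4.7]
```

play_rows --deltas '[[[0,-15,0,0,0,0,94],[0,-35,0,0,0,0,94],[0,-48,0,0,0,0,94],[0,-48,0,0,0,0,94],[0,-45,0,0,0,0,94],[0,-25,0,0,0,0,94],[0,-15,0,0,0,0,94],[0,0,0,0,0,0,94]]]'

```text
time_s: 23.2
ee_pos: [0.3838, -0.3623, 0.2167]
eef_rot: [3.004, 1.57, 2.433]
force: [-0.4, 0.6, -0.2]
grip_width: 0.0938
```

```bash
python3 - <<'E'
from h import *
s=cam('scene'); save(s,'pics/s16.png',(262,180,332,230),11)
c=cam('top');save(c,'pics/t16.png',(320,240,385,302),9.6)
to()
E
```

```text
t 23.3 pos [ 0.3849 -0.3608  0.2169] F [0.73 0.77 0.14] w 0.094 q [-0.82  0.26  1.59  0.    1.29 -1.82]
tool x [-2.e-04  5.e-04 -1.e+00] jaw deg 57.36
```

View pics/s16.png

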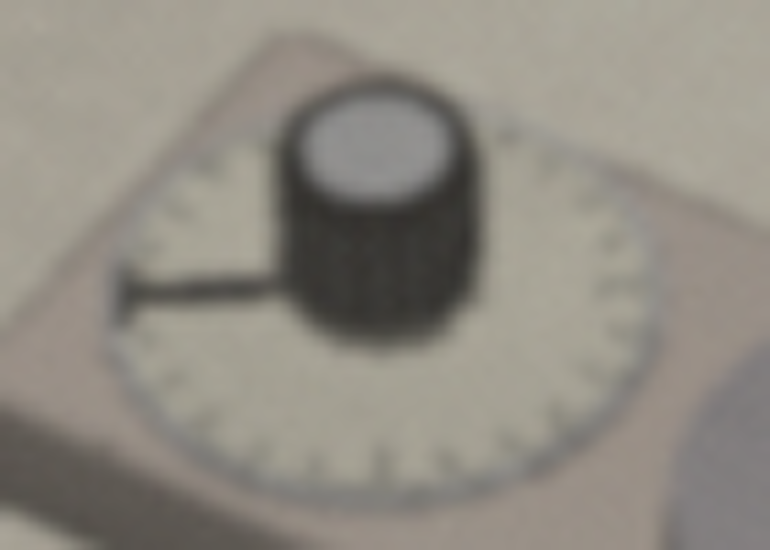

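View pics/t16.png

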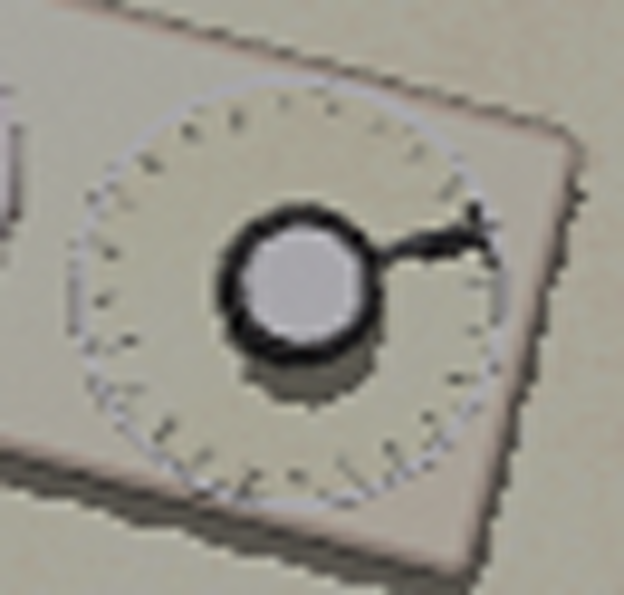

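```bash
cat > ang.py <<'E'
from h import *
def run(n,ptr_c,guess):
    c=cam(n); g=cv2.cvtColor(c['img'],cv2.COLOR_RGB2GRAY).astype(float)
    # sample card polar grid at z=.054 and z=.06
    def dark(cx,cy,z,r0,r1):
        th=np.radians(np.arange(0,360,.5)); rs=np.arange(r0,r1,.001)
        P=np.array([[cx+r*np.cos(t),cy+r*np.sin(t),z] for r in rs for t in th])
        uv=proj(c,P).astype(np.float32)
        v=cv2.remap(g.astype(np.float32),uv[:,0].reshape(len(rs),-1),uv[:,1].reshape(len(rs),-1),cv2.INTER_LINEAR)
        return v
    def peak(v,lo,hi):
        m=v.mean(0); a=np.arange(0,360,.5); k=(a>=lo)&(a<=hi); w=np.clip(np.median(m)-15-m[k],0,None); return (w*a[k]).sum()/w.sum(), w.sum().round()
    cx,cy=guess
    for d in [(0,0),(.002,0),(0,.002)]:
        X,Y=cx+d[0],cy+d[1]
        print(n,d,'ptr r30-42 z60',peak(dark(X,Y,.060,.030,.042),*ptr_c),'r44-56@54',peak(dark(X,Y,.054,.044,.056),*ptr_c),'cross r59-65 z54',peak(dark(X,Y,.054,.059,.065),*ptr_c))
E
python3 - <<'E'
from ang import *
c=cam('top'); s=cam('scene')
top=lambda x,y:[320+x/9.6,240+y/9.6]; sc=lambda x,y:[262+x/11,180+y/11]
print(ray(c,[top(289,290.5),top(483,232),top(303,286)],.054))
print('rim scene',ray(s,[sc(105,300),sc(660,290),sc(380,508),sc(120,297)],.054))
run('top',(250,310),ray(c,[top(289,290.5)],.054)[0,:2])
E
```

```text
[[ 0.50760107 -0.17016763  0.054     ]
 [ 0.52706287 -0.23231874  0.054     ]
 [ 0.50909312 -0.17464404  0.054     ]]
rim scene [[ 0.53606975 -0.23107666  0.054     ]
 [ 0.49445724 -0.10024846  0.054     ]
 [ 0.58269514 -0.14444678  0.054     ]
 [ 0.53406513 -0.22785179  0.054     ]]
top (0, 0) ptr r30-42 z60 (np.float64(292.8361207787504), np.float32(1609.0)) r44-56@54 (np.float64(289.64885754507134), np.float32(2208.0)) cross r59-65 z54 (np.float64(289.2176850493105), np.float32(1979.0))
top (0.002, 0) ptr r30-42 z60 (np.float64(289.765913645179), np.float32(1675.0)) r44-56@54 (np.float64(287.4401255985939), np.float32(2224.0)) cross r59-65 z54 (np.float64(287.402678441334), np.float32(2073.0))
top (0, 0.002) ptr r30-42 z60 (np.float64(291.9742470496657), np.float32(1566.0)) r44-56@54 (np.float64(289.1153326073445), np.float32(2102.0)) cross r59-65 z54 (np.float64(289.02105031607834), np.float32(1742.0))
```

```bash
cat >> ang.py <<'E'
def ringfit(n,cx,cy,z=.054):
    c=cam(n); im=c['img'].astype(np.float32); b=im[:,:,2]-(im[:,:,0]+im[:,:,1])/2
    th=np.radians(np.arange(0,360,2.)); rs=np.arange(.058,.074,.0005)
    for it in range(6):
        P=np.array([[cx+r*np.cos(t),cy+r*np.sin(t),z] for t in th for r in rs]); uv=proj(c,P).astype(np.float32)
        v=cv2.remap(b,uv[:,0].reshape(len(th),-1),uv[:,1].reshape(len(th),-1),cv2.INTER_LINEAR)
        w=np.clip(v-np.median(v,1)[:,None]-3,0,None); ok=w.sum(1)>10
        rr=(w*rs).sum(1)[ok]/w.sum(1)[ok]; t=th[ok]
        A=np.c_[np.cos(t),np.sin(t),np.ones(len(t))]
        k=np.ones(len(t),bool)
        for _ in range(4):
            x=np.linalg.lstsq(A[k],rr[k],rcond=None)[0]; e=rr-A@x; k=abs(e)<2*e[k].std()+1e-4
        cx+=x[0];cy+=x[1]
    print(n,'ring',round(cx,4),round(cy,4),'r',x[2].round(4),'n',k.sum(),'std mm',(e[k].std()*1e3).round(2)); return cx,cy
E
python3 - <<'E'
from ang import *
a=ringfit('top',.5076,-.1702); run('top',(250,310),a)
a=ringfit('scene',.515,-.1655); run('scene',(250,310),a)
E
```

```text
top ring 0.5088 -0.1694 r 0.0681 n 170 std mm 0.3
top (0, 0) ptr r30-42 z60 (np.float64(290.6480085405726), np.float32(1631.0)) r44-56@54 (np.float64(288.07903618729495), np.float32(2190.0)) cross r59-65 z54 (np.float64(288.21986644992484), np.float32(1976.0))
top (0.002, 0) ptr r30-42 z60 (np.float64(287.5901838710646), np.float32(1652.0)) r44-56@54 (np.float64(285.86331595004975), np.float32(2212.0)) cross r59-65 z54 (np.float64(286.42557612135363), np.float32(2078.0))
top (0, 0.002) ptr r30-42 z60 (np.float64(287.3642115638278), np.float32(1820.0)) r44-56@54 (np.float64(287.61430006602427), np.float32(2062.0)) cross r59-65 z54 (np.float64(287.80093441858975), np.float32(1706.0))
scene ring 0.5157 -0.1662 r 0.0668 n 42 std mm 0.17
scene (0, 0) ptr r30-42 z60 (np.float64(286.92257389777876), np.float32(1744.0)) r44-56@54 (np.float64(282.782988756613), np.float32(1078.0)) cross r59-65 z54 (np.float64(283.98830746635605), np.float32(810.0))
scene (0.002, 0) ptr r30-42 z60 (np.float64(285.2754586731937), np.float32(1683.0)) r44-56@54 (np.float64(280.5921170803064), np.float32(1049.0)) cross r59-65 z54 (np.float64(282.3177231141405), np.float32(810.0))
scene (0, 0.002) ptr r30-42 z60 (np.float64(280.94505478590406), np.float32(2055.0)) r44-56@54 (np.float64(281.9704881485954), np.float32(1090.0)) cross r59-65 z54 (np.float64(283.3355708068208), np.float32(636.0))
```

```bash
python3 - <<'E'
from ang import *
to((.508,-.1672,.22),57.4)
a=ringfit('top',.5076,-.1702); 
c=cam('top'); g=cv2.cvtColor(c['img'],cv2.COLOR_RGB2GRAY).astype(np.float32)
for r in np.arange(.030,.067,.003):
    th=np.arange(270,305,.25); t=np.radians(th)
    uv=proj(c,np.c_[a[0]+r*np.cos(t),a[1]+r*np.sin(t),0*t+(.06 if r<.056 else .054)]).astype(np.float32)
    v=cv2.remap(g,uv[:,:1],uv[:,1:],cv2.INTER_LINEAR)[:,0]; w=np.clip(v.max()-35-v,0,None); print(round(r,3),((w*th).sum()/w.sum()).round(2),v.min())
E
```

```text
t 23.65 pos [ 0.385  -0.361   0.2173] F [-0.11 -0.85 -0.14] w 0.0937 q [-0.82  0.26  1.59  0.    1.29 -1.82]
tool x [ 0. -0. -1.] jaw deg 57.41
tool delta mm [ -2.7 229.5  -0.7]
rotvec [ 0.0001  0.     -0.    ]
top ring 0.5088 -0.1694 r 0.0681 n 165 std mm 0.27
0.03 290.86 50.03125
0.033 290.46 56.625
0.036 291.1 52.03125
0.039 290.57 58.466797
0.042 289.57 55.09375
0.045 288.56 26.999023
0.048 288.05 26.25
0.051 287.61 30.902344
0.054 287.37 32.527344
0.057 288.18 31.836914
0.06 288.12 39.097656
0.063 287.9 38.59961
0.066 285.98 77.788086
```

play_rows --deltas '[[[0,15,0,0,0,0,94],[0,35,0,0,0,0,94],[0,48,0,0,0,0,94],[0,48,0,0,0,0,94],[0,45,0,0,0,0,94],[0,25,0,0,0,0,94],[0,13.5,-0.7,0,0,0,94],[0,0,0,0,0,0,94]]]' --grip_force 5

```text
time_s: 24.55
ee_pos: [0.5083, -0.1664, 0.2172]
eef_rot: [2.916, 1.571, 2.348]
force: [0.3, -0.1, 0.1]
grip_width: 0.0937
```

play_rows --deltas '[[[25,0,0,0,0,0,94],[35,0,0,0,0,0,94],[35,0,0,0,0,0,94],[22,0,0,0,0,0,94],[12,0,0,0,0,0,94],[0,0,0,0,0,0,80],[0,0,0,0,0,0,60]]]'

```text
time_s: 25.25
ee_pos: [0.5081, -0.1684, 0.0893]
eef_rot: [0.148, 1.57, -0.422]
force: [0.2, 0.2, 0.2]
grip_width: 0.0814
```

play_rows --deltas '[[[0,0,0,0,0,0,56],[0,0,0,0,0,0,53],[0,0,0,0,0,0,52],[0,0,0,0,0,0,50],[0,0,0,0,0,0,46],[0,0,0,0,0,0,44]]]'

```text
time_s: 25.85
ee_pos: [0.5084, -0.1671, 0.0886]
eef_rot: [1.109, 1.569, 0.539]
force: [3.5, 5.5, 1.4]
grip_width: 0.0498
```

```bash
python3 - <<'E'
from ang import *
to((.508,-.1672,.088)); s=cam('scene'); save(s,'pics/s17.png',(255,130,390,270),5.5)
E
```

```text
t 25.85 pos [ 0.5084 -0.1671  0.0886] F [3.53 5.5  1.37] w 0.0498 q [-0.39  0.42  1.7   0.    1.02 -1.39]
tool x [ 1.5e-03  9.0e-04 -1.0e+00] jaw deg 57.36
tool delta mm [ 0.6 -0.3 -0.3]
```

View pics/s17.png

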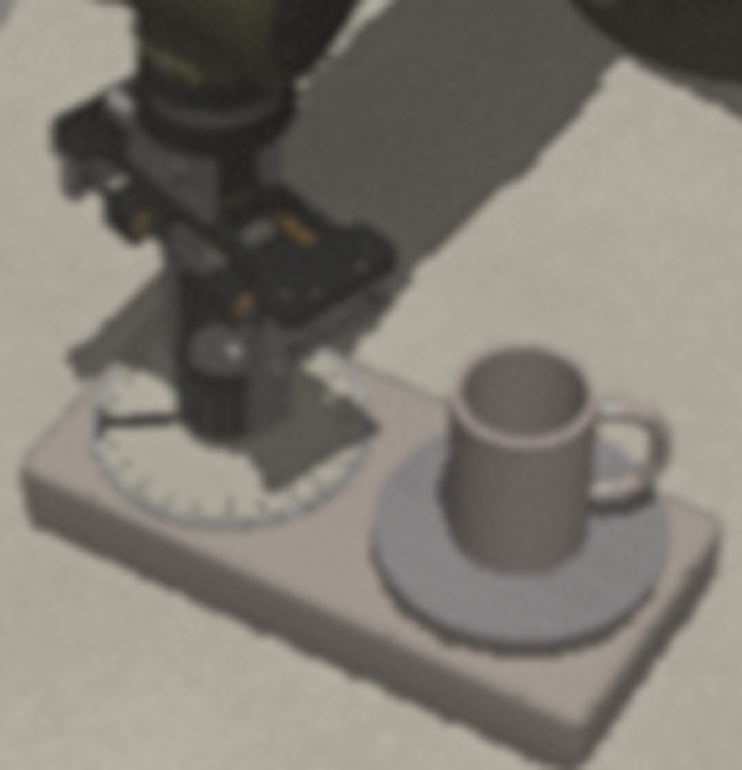

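play_rows --deltas '[[[0,0.6,0,0,0,0,44],[0,0,0,0,0,0,40],[0,0,0,-0.025,0,0,40],[0,0,0,-0.025,0,0,40],[0,0,0,0,0,0,40],[0,0,0,0,0,0,40]]]' --grip_force 12

```text
time_s: 26.5
ee_pos: [0.5084, -0.1671, 0.0886]
eef_rot: [0.766, 1.57, 0.248]
force: [1.9, 4.6, 6.5]
grip_width: 0.0498
```

```bash
python3 - <<'E'
from ang import *
to()
E
```

```text
t 26.5 pos [ 0.5084 -0.1671  0.0886] F [1.92 4.63 6.48] w 0.0498 q [-0.39  0.42  1.7   0.    1.02 -1.44]
tool x [ 9.e-04  2.e-04 -1.e+00] jaw deg 60.3
```

play_rows --deltas '[[[0,0,0,0,0,0,52],[0,0,0,0,0,0,60],[0,0,0,0,0,0,80],[0,0,0,0,0,0,94],[0,0,0,0,0,0,94],[-15,0,0,0,0,0,94],[-35,0,0,0,0,0,94],[-45,0,0,0,0,0,94],[-35,0,0,0,0,0,94]]]'

```text
time_s: 27.4
ee_pos: [0.5082, -0.1674, 0.2207]
eef_rot: [0.066, 1.57, -0.454]
force: [-0.2, 0.3, -0.6]
grip_width: 0.0942
```

play_rows --deltas '[[[0,-15,0,0,0,0,94],[0,-35,0,0,0,0,94],[0,-48,0,0,0,0,94],[0,-48,0,0,0,0,94],[0,-45,0,0,0,0,94],[0,-25,0,0,0,0,94],[0,-15,0,0,0,0,94],[0,0,0,0,0,0,94]]]'

```text
time_s: 28.2
ee_pos: [0.3926, -0.3687, 0.2176]
eef_rot: [2.934, 1.57, 2.412]
force: [-0.3, -0.6, 0.2]
grip_width: 0.0942
```

```bash
cat > chk.py <<'E'
from ang import *
a=ringfit('top',.5076,-.1702); 
c=cam('top'); g=cv2.cvtColor(c['img'],cv2.COLOR_RGB2GRAY).astype(np.float32)
for r in np.arange(.030,.067,.003):
    th=np.arange(270,308,.25); t=np.radians(th)
    uv=proj(c,np.c_[a[0]+r*np.cos(t),a[1]+r*np.sin(t),0*t+(.06 if r<.056 else .054)]).astype(np.float32)
    v=cv2.remap(g,uv[:,:1],uv[:,1:],cv2.INTER_LINEAR)[:,0]; w=np.clip(v.max()-35-v,0,None); print(round(r,3),((w*th).sum()/w.sum()).round(2),v.min())
run('scene',(250,310),(.5157,-.1662))
save(c,'pics/t18.png',(320,240,385,302),9.6); save(c,'pics/t18f.png')
s=cam('scene'); save(s,'pics/s18.png',(255,130,390,270),5.5)
to()
E
python3 chk.py
```

```text
top ring 0.5088 -0.1695 r 0.0681 n 164 std mm 0.26
0.03 290.97 49.21875
0.033 290.51 55.53125
0.036 291.09 53.35547
0.039 290.55 58.79883
0.042 289.91 52.052734
0.045 289.75 41.59375
0.048 290.49 24.706055
0.051 290.77 42.6875
0.054 290.43 34.5
0.057 290.63 32.82422
0.06 290.52 34.69629
0.063 290.93 32.589844
0.066 289.94 99.15723
scene (0, 0) ptr r30-42 z60 (np.float64(286.9591955957889), np.float32(1761.0)) r44-56@54 (np.float64(284.89488871061445), np.float32(1567.0)) cross r59-65 z54 (np.float64(286.84409992658794), np.float32(910.0))
scene (0.002, 0) ptr r30-42 z60 (np.float64(285.38951644058886), np.float32(1726.0)) r44-56@54 (np.float64(282.7908087664348), np.float32(1537.0)) cross r59-65 z54 (np.float64(285.1155360478513), np.float32(895.0))
scene (0, 0.002) ptr r30-42 z60 (np.float64(280.67219734037906), np.float32(2074.0)) r44-56@54 (np.float64(283.77825584787365), np.float32(1545.0)) cross r59-65 z54 (np.float64(286.1515653645686), np.float32(831.0))
t 28.4 pos [ 0.3941 -0.3668  0.2181] F [-0.37 -0.09 -0.14] w 0.0936 q [-0.82  0.28  1.56  0.    1.3  -1.87]
tool x [-0.e+00  2.e-04 -1.e+00] jaw deg 60.3
```

View pics/t18.png

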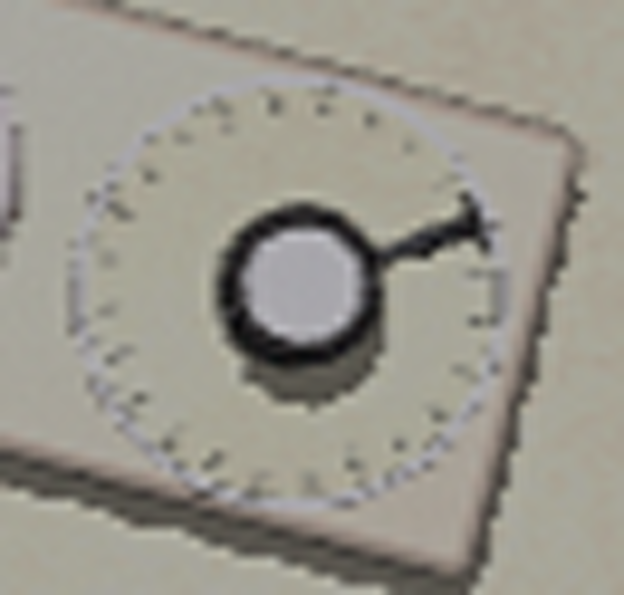

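View pics/s18.png

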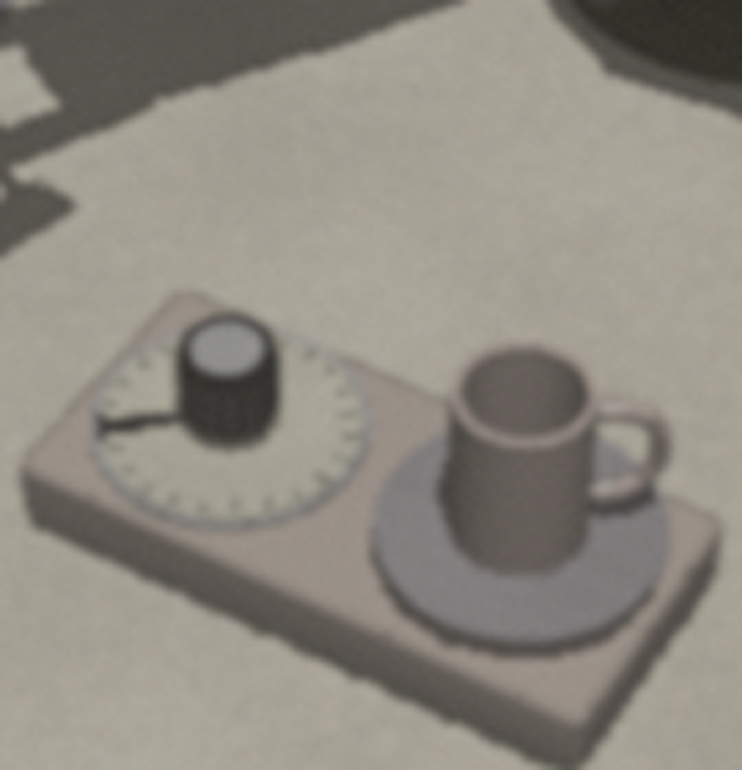

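View pics/t18f.png

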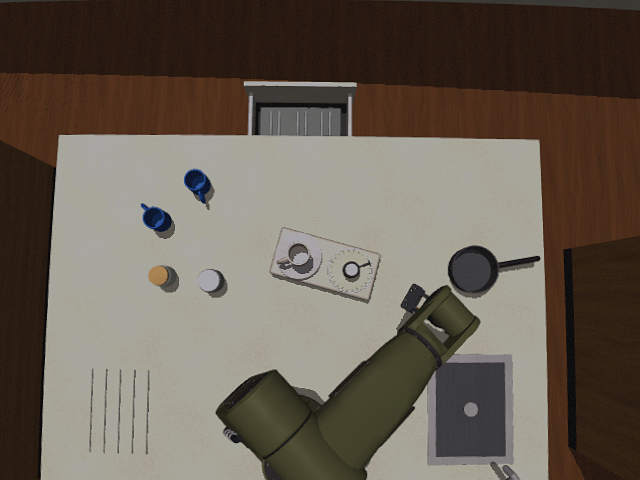

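The top view puts the pointer at about 290.8° and the zero mark at about 290.7°. The scene view agrees to 0.1° (286.96° against 286.84°). The mug stands centred on the pan, the bystanders haven't moved, and the arm is clear. Handing in.

```bash
python3 -c "
from station import hand_in
print(hand_in())"
```

```text
the job is handed in; nothing more can be done
None
```

I stood the white mug upright on the pan and lowered it until the pan carried its weight before letting go. Then I turned the tare knob about 163° counter-clockwise until the pointer read zero, withdrew the arm and handed the job in at about 28 s.

**Last checks:**
- **Pointer and zero mark:** they lie within about 0.1 to 0.2° of each other in the top view, and about 0.1° in the scene view. After the first turn the mark was still about 2.8° off, so I re-gripped the knob and corrected it.
- **Mug position:** it stands at the pan's centre to within a few mm. The top view showed it within about 2 mm; the scene view showed it about 5 mm off along x.
- **Everything else:** the jar, tin, saucepan and both blue mugs look unmoved in the last picture. The gripper was open and clear of everything.

**Disagreement between cameras:** the two cameras differed by about 5 to 10 mm in absolute x. I relied on measurements relative to the mug, pan and gripper, and on contact forces. The scene view's dial-centre fit was weak (42 points, against 164 in the top view), so its pointer check counts for less.

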